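Nip up the strap clamp nut with the ring spanner

TASK

Pick up the ring spanner from the rubber mat, fit it fully down over the six-lobed clamp nut on the fixture and tighten the nut clockwise (seen from above) in short swings between the two pillars, lifting the spanner off and back each time. When the nut stops turning, keep a steady pull of about 8 N on the middle of the handle (0.9 N m on the nut) for about half a second, without forcing it and without the fingers touching the nut. Then take the spanner off and gently lay it flat on the mat again, leaving everything else where it is.

Things in the scene. Friction and masses are not known exactly. Their poses are not given: they have to be found in the camera images.
- fixture: dark steel base plate, 210 x 150 x 18 mm, holding a work piece under a strap. Origin: on the bench under the nut's axis, z up. It reaches over x -70 to +140 mm, y +-75 mm; open side at -x. A 54 mm washer on the strap has its top 47 mm above the bench; a fixed stud, 16 mm diameter, rises through the nut to 73 mm above the bench
- pillar_left (a point): top centre of an upright steel pillar, 16 mm diameter, 82 mm above the bench, at x = -37, y = +59.5 mm in the fixture's frame. The two pillars stop the fitted spanner's handle about 0.75 rad to either side of the fixture's -x direction
- pillar_right (a point): top centre of the other, equal pillar, at x = -37, y = -59.5 mm in the fixture's frame
- clamp_nut: steel nut, 18 mm high, 44 mm across: 30 mm core with six radial lobes 8 mm wide, one every 60 degrees, the first along its x axis. Origin: on its axis at its underside, 47 mm above the bench; z up. Turns with the nut, never rises. Turning drags with 0.2 N m; at the start 1.4 to 1.9 rad of clockwise turn are left, then it stops hard against the strap
- nut_mark (a point): punch mark on top of the nut's first lobe, 20 mm from the axis along the nut's x axis, 65 mm above the bench; goes round with the nut
- spanner: steel ring spanner, about 0.3 kg. Origin: ring centre, underside. Ring 14 mm thick, 68 mm outside, 49 mm inside, with six 6 mm lugs inwards to 35 mm diameter, every 60 degrees from its x axis; they drop between the nut's lobes with 2 mm (0.12 rad) play. Handle 16 mm wide, 20 mm high, along -x to 200 mm; grip it 115 mm from the ring centre. Fully fitted, its underside is level with the nut's
- mat: black rubber mat, 320 x 280 mm, 3 mm thick, fixed to the bench. Origin: centre of its underside; x is its long side. A bit holder (rod about 85 mm long) lies along its +y edge and a small socket (26 mm diameter, 30 mm high) stands at its +x, -y corner
- screwdriver: screwdriver lying on the bench, bystander
- tape_roll: roll of paper tape, 68 mm, bystander
- screw_jar: jar, 60 mm, bystander
- bit_holder: steel bit holder lying on the mat, bystander
- socket: small steel socket standing on the mat, bystander; origin at its underside
- setup_block: steel block 50 x 35 x 30 mm, bystander
Things that resemble listed ones, but are neither listed nor needed, are in the scene too. Of the things that look like the spanner, the largest one is meant.

How it is judged:
On the way, in this order (a step that is already met when the one before it is completed fails the run):
1. the spanner is fitted fully down on the nut (z of spanner in the frame of clamp_nut between -0.004 and 0.005 m and horizontal distance between spanner and clamp_nut below 0.006 m and angle between spanner's own z axis and vertical below 0.12 rad), for 0.1 s.
2. the nut is home and a steady pull is kept on the spanner (y of nut_mark in the frame of fixture below 0.0078 m and x of nut_mark in the frame of fixture above 0.01 m and horizontal distance between spanner and clamp_nut below 0.008 m and contact force between spanner and clamp_nut above 25 N), for 0.2 s.
At the end, for the whole second after the job is handed in: The nut is tight (within about 0.08 rad of its stop) and the spanner lies flat on the mat (underside at most 5 mm above the mat's top, tilted under 0.06 rad, ring centre within 130 mm of the mat's centre), released and at rest (y of nut_mark in the frame of fixture below 0.0083 m and x of nut_mark in the frame of fixture above 0.01 m and z of spanner in the frame of mat below 0.008 m and angle between spanner's own z axis and vertical below 0.06 rad and horizontal distance between spanner and mat below 0.13 m and linear speed of spanner below 0.02 m/s); the robot touches nothing.
It fails at once if the spanner is forced against the nut (contact force between spanner and clamp_nut above 120 N).
It fails at once if the fingers touch the nut (contact force between the fingers and clamp_nut above 1 N).
It fails at once if the spanner is dropped or banged down on the mat (z of spanner in the frame of mat below 0.012 m and linear speed of spanner above 0.5 m/s).
It fails at once if a bystander is disturbed (distance of any of screwdriver, tape_roll, screw_jar, bit_holder, socket, setup_block from where it was at the start of the episode above 0.03 m).
It also fails if it takes over 72 s, if anything falls off the work surface, if the arm or the gripper's body presses on something with over 40 N, if the wrist force passes 120 N, or if a joint passes its speed limit or range.

ROBOT

A 7-joint arm with a two-finger parallel gripper is mounted at the origin on the work surface. World frame = base frame: x ahead of the robot, y to its left, z up, the work surface at z = 0. Lengths are in m, angles in rad, forces in N, time in s.
With the tool pointing down it reaches from about 0.425 to 0.925 m from the base axis. Payload 6.8 kg.
Tool frame: the origin (TCP) lies on the front face of the gripper's body, between the roots of the fingers; the fingertips stand 73 mm ahead of it and the grasp point (between the pads) lies 54 mm ahead of it (tcp_to_tips is the distance from the TCP to the fingertips, in m); z points along the fingers, x is the direction in which the jaws open and shut, and the axes are right-handed (so a half turn about z gives the same grasp; the last joint's range is limited). The gripper opens to 85 mm and grips with 20 to 120 N. Pads are 22 mm wide; open, the fingers measure 114 mm over their backs; the gripper's body (76 mm by 85 mm) begins 54 mm behind the grasp point. The pads swing forward as they close: fully open they stand 13 mm farther back than shut.
Start: joints at [1.168, 0.477, 0.022, 1.555, -0.011, 1.109, -0.083], TCP at [0.196, -0.646, 0.304] pointing down, gripper open.
Joint ranges: [-2.96, 2.96], [-0.34, 2.1], [-1.41, 1.46], [0.24, 2.44], [-1.37, 4.51], [0.17, 1.92], [-2.96, 2.96]. Speed limits (rad/s): [2.39, 2.39, 3.14, 3.14, 3.14, 3.14, 3.14].

INTERFACE

Orientations are given as a unit quaternion [w, x, y, z].
In Python, from station import get_obs, read_camera, hand_in, look_for, silhouettes, tcp_to_tips gives the robot as it stands. The module is installed in compiled form; this text tells all that it offers.
- The arm moves only by the tool apply_moves, never from a script. Its argument "moves" is a list of rows, each a list of 3 entries, a list of its own where there are three numbers: the shift along the tool's x, y, z in units of 25 mm (1.0 is 25 mm), then the turn, a rotation vector about the tool's x, y, z in units of 10 degrees (1.0 is 10 degrees), then the gripper's target within -1 to 1 (fully open at 1, half-way at 0, shut at -1). In form: [[[dx, dy, dz], [rx, ry, rz], jaw], ...]. A call has 1 to 20 rows; each row is the pose to reach, as a shift and turn from the pose commanded when the call began, along the tool's axes at that moment; what a row does not reach only later rows make up. A row lasts 1/8 s, in which the tool goes at most 62.5 mm and 10.7 degrees, less where a joint would pass 70% of its speed; a pose out of reach is approached as far as the arm can. A call with a gripper value outside its range is refused whole. The fingers move at their own pace and stop on an object; "force" is the grip in N (left out, the last holds). Time passes only in rows, so rows that repeat a pose let the fingers close. It gives the time, the measured TCP pose, the force and the opening at its end, in the units of the state.
- get_obs(): the state, without advancing time (a new reading comes with each control period).
- read_camera(name): name is "side" or "top" or "wrist"; returns a dict with "color" (384x512x3 uint8, red, green, blue), "mtx" (3x3 intrinsics, pixels), "k1" (the pictures are not rectified: a ray, as slopes to the right and down, at radius r is drawn at 1 + k1 r^2 times it, then the intrinsics apply), "eye" and "rotation" of the camera in the world; the wrist camera has in their place "hand_eye" (4x4, takes a point from camera to tool coordinates, whose origin is the TCP and whose axes are the tool frame's). Camera axes: x right, y up, looking along -z (the intrinsics and any distortion apply to the point x, -y, -z); pixel columns grow to the right and rows downward; lengths in m; the calibration is good to about 2 mm. A picture is of the moment at which its call begins: read the wrist's pose just before it. There is no depth.
- hand_in(): hands the job in, once; it reports no verdict.
Trained networks look in the newest picture that a camera, given by its name, has taken for a name from the list of things; names that differ only in an ending like _2 or _b are one class to them, and where a whole thing is asked for, a point or a joint stands for the part that bears it (a point fixed in the world has none). Each returns a list of dicts, best first, with "conf" (0 to 1); they miss things now and then, are a little off and sometimes report something else, mostly with a low value. They report only what shows in the picture. A call takes as long as a camera call. They do not tell look-alikes from the thing itself.
- look_for(camera, query): "pixel" ([row, column] in pixels, amid what is visible of it).
- silhouettes(camera, query): "mask" (384x512 bool, what is visible of it) and "pixel" ([row, column] in pixels, amid what is visible of it).
The state is a dict: "t": time; "q": joint angles; "joint_vel": joint speeds; "joint_torque": joint torques, N m; "eef_pos": TCP position; "tool_rot": TCP orientation; "contact_force": force on the tool from outside, world axes, zero at the start; "torque": the same for the moment, N m; "gripper_width": opening from 0.0 (shut) to 1.0 (fully open).
Only numpy, scipy, OpenCV 4.12 (cv2) and the standard library are available. Lean on these libraries where they do the work, as an engineer would, in place of code of your own. Each camera call takes 0.05 s, during which the arm holds its last target.

## Working session

There is one attempt and no reset: what is moved stays moved. The work goes in short steps, Python scripts to look and compute and a tool call to move; the robot and the scene stay as the last step left them, time stands still between calls to the robot, and variables do not carry over. Pictures are saved under pics/ and viewed, and the job is handed in when it is done.

Besides the shell and the picture viewer there is one more tool, called after "Emit:" as name(argument=value, ...) on one line, values as JSON. apply_moves: Moves the arm, as the interface text tells. Its arguments: {"type":"object","properties":{"moves":{"type":"array"},"force":{"type":"number"}},"required":["moves"]}

```bash
mkdir -p pics
cat > h.py <<'E'
import numpy as np, cv2
from station import *
from scipy.spatial.transform import Rotation as R
def save(name,c):
    cv2.imwrite('pics/'+name+'.png',cv2.cvtColor(c['color'],cv2.COLOR_RGB2BGR))
def cam(name):
    o=get_obs(); c=read_camera(name)
    if 'eye' in c: c['E']=np.array(c['eye']); r=np.array(c['rotation']); c['Rm']=r if r.shape==(3,3) else R.from_quat(np.roll(r,-1)).as_matrix()
    else:
        q=np.array(o['tool_rot']); T=np.eye(4); T[:3,:3]=R.from_quat(np.roll(q,-1)).as_matrix(); T[:3,3]=o['eef_pos']
        M=T@np.array(c['hand_eye']); c['E']=M[:3,3]; c['Rm']=M[:3,:3]
    return c
def proj(c,P):
    P=np.atleast_2d(P); p=(P-c['E'])@c['Rm']; s=np.stack([p[:,0],-p[:,1]],1)/(-p[:,2:3])
    r2=(s**2).sum(1,keepdims=True); s=s*(1+c['k1']*r2); K=np.array(c['mtx'])
    return np.stack([K[0,0]*s[:,0]+K[0,2],K[1,1]*s[:,1]+K[1,2]],1)  # col,row
def back(c,rc,z):
    """pixel (row,col) -> world at height z"""
    rc=np.atleast_2d(rc).astype(float); K=np.array(c['mtx'])
    d=np.stack([(rc[:,1]-K[0,2])/K[0,0],(rc[:,0]-K[1,2])/K[1,1]],1); s=d.copy()
    for _ in range(20): s=d/(1+c['k1']*(s**2).sum(1,keepdims=True))
    v=np.stack([s[:,0],-s[:,1],-np.ones(len(s))],1)@c['Rm'].T
    return c['E']+v*((z-c['E'][2])/v[:,2:3])
E
python3 - <<'E'
from h import *
print(get_obs(), tcp_to_tips)
for n in ['side','top','wrist']:
    c=cam(n); save(n+'0',c); print(n,c['E'],c['Rm'].round(3).tolist(),c['k1'],np.array(c['mtx']).tolist())
    for q in ['fixture','pillar_left','clamp_nut','nut_mark','spanner','mat','screwdriver','tape_roll','screw_jar','bit_holder','socket','setup_block','pillar_right']:
        try: print(q,[(np.round(d['pixel']).tolist(),round(d['conf'],2)) for d in look_for(n,q)])
        except Exception as e: print(q,e)
E
```

```text
{'t': 0.0, 'q': array([ 1.16790658,  0.47779568,  0.02235331,  1.55646136, -0.0115146 ,
        1.1093386 , -0.08309936]), 'joint_vel': array([ 3.37364981e-04, -9.75292181e-04,  7.29342994e-04, -3.21596733e-04,
        1.77445286e-04,  1.96136802e-05, -1.99491882e-04]), 'joint_torque': array([-3.28936358e-05, -5.96455264e+01,  1.60788640e+00, -2.81197089e+01,
        1.25393926e-02,  9.43131658e-03,  8.30722584e-07]), 'eef_pos': array([ 0.19596506, -0.64543162,  0.30292466]), 'tool_rot': array([-5.03449004e-04,  8.03287292e-01, -5.95591007e-01, -7.90681253e-04]), 'contact_force': array([-0.61254188,  0.43383412, -0.47718552]), 'torque': array([-0.02941722, -0.06226539,  0.00364505]), 'gripper_width': 0.9986585619107803} 0.0726
side [ 0.42667046 -0.91793195  1.13331051] [[0.998, 0.036, -0.053], [-0.062, 0.734, -0.677], [0.015, 0.678, 0.734]] -0.13192495825082928 [[389.1002725583556, 0.0, 257.0221152165901], [0.0, 389.1002725583556, 194.57257104995008], [0.0, 0.0, 1.0]]
fixture [([242.0, 295.0], 0.91), ([154.0, 252.0], 0.18)]
pillar_left [([241.0, 301.0], 0.8), ([151.0, 250.0], 0.67)]

[... 1003 characters left out ...]
, ([179.0, 210.0], 0.26), ([148.0, 312.0], 0.21)]
tape_roll [([214.0, 280.0], 0.51)]
screw_jar [([134.0, 402.0], 0.79)]
bit_holder [([193.0, 175.0], 0.6)]
socket [([137.0, 234.0], 0.61), ([208.0, 282.0], 0.18)]
setup_block [([210.0, 410.0], 0.62)]
pillar_right [([151.0, 313.0], 0.64)]
wrist [ 0.26705742 -0.62432049  0.37349865] [[0.291, 0.914, 0.284], [-0.957, 0.278, 0.085], [-0.001, -0.296, 0.955]] -0.05001102474513819 [[275.13226089903316, 0.0, 254.50945345793238], [0.0, 275.13226089903316, 194.62479303844918], [0.0, 0.0, 1.0]]
fixture []
pillar_left []
clamp_nut []
nut_mark []
spanner []
mat []
screwdriver []
tape_roll []
screw_jar []
bit_holder []
socket []
setup_block []
pillar_right []
```

View pics/side0.png

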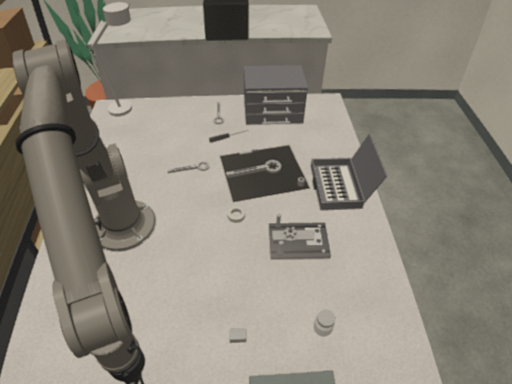

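View pics/top0.png

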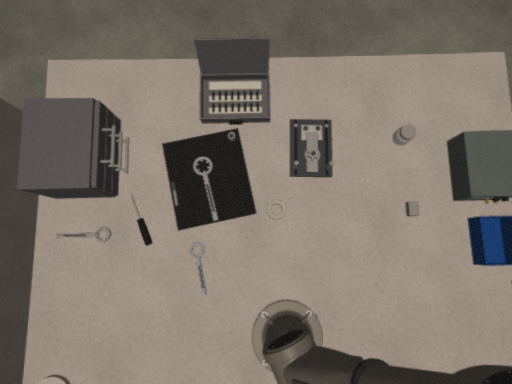

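View pics/wrist0.png

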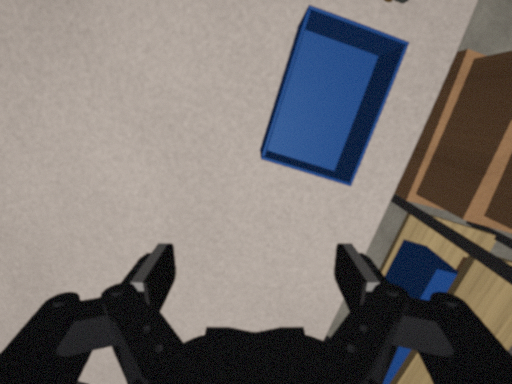

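Run:
```python
import cv2
a=cv2.imread('pics/top0.png'); cv2.imwrite('pics/top0z.png',cv2.resize(a[90:290,60:360],None,fx=2.6,fy=2.6,interpolation=cv2.INTER_CUBIC))
a=cv2.imread('pics/side0.png'); cv2.imwrite('pics/side0z.png',cv2.resize(a[110:310,170:370],None,fx=3,fy=3,interpolation=cv2.INTER_CUBIC))
```

```text
(no output)
```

View pics/top0z.png

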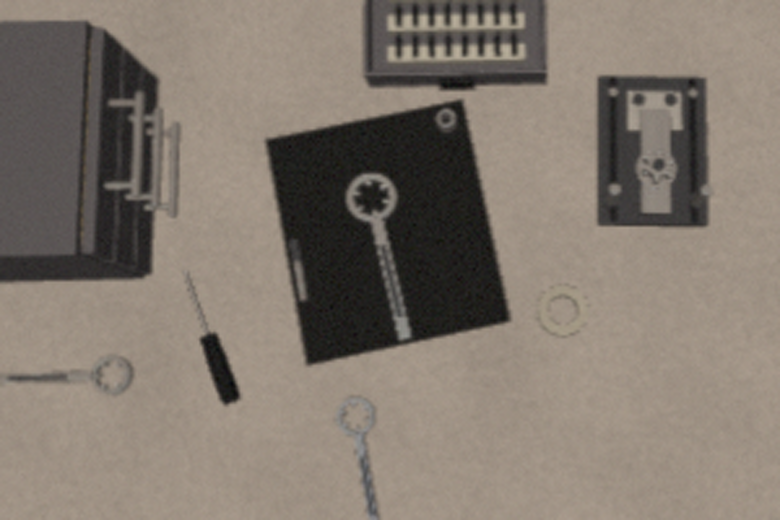

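View pics/side0z.png

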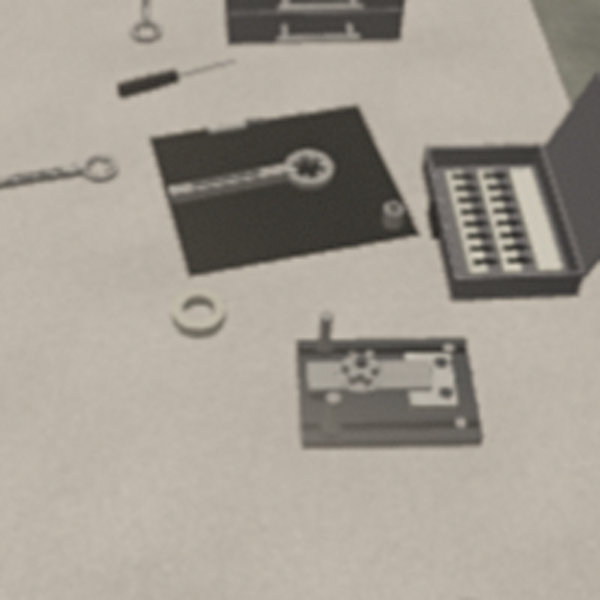

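Run:
```python
from h import *
for n in ['top','side']:
    c=cam(n)
    for q in ['spanner','clamp_nut','fixture','mat','nut_mark','socket','bit_holder','pillar_right']:
        for k,d in enumerate(silhouettes(n,q)[:3]):
            m=d['mask'];
            if m.sum()<5: continue
            z={'spanner':.017,'clamp_nut':.065,'fixture':.018,'mat':.003,'nut_mark':.065}.get(q,.02)
            r=cv2.minAreaRect(np.argwhere(m).astype(np.float32)); b=back(c,cv2.boxPoints(r),z)
            print(n,q,round(d['conf'],2),m.sum(),'cen',back(c,np.argwhere(m).mean(0),z)[0].round(3),'box',b[:,:2].round(3).tolist())
c=cam('top')
print('ring',back(c,[166,203],.017),'end',back(c,[219,214],.023),'nut',back(c,[155,312],.065))
```

```text
top spanner 0.89 453 cen [0.523 0.263 0.017] box [[0.627, 0.259], [0.603, 0.321], [0.387, 0.236], [0.41, 0.176]]
top spanner 0.86 234 cen [0.352 0.656 0.017] box [[0.377, 0.592], [0.355, 0.763], [0.312, 0.754], [0.334, 0.583]]
top spanner 0.64 306 cen [0.242 0.292 0.017] box [[0.316, 0.28], [0.314, 0.329], [0.145, 0.315], [0.147, 0.267]]
top clamp_nut 0.63 41 cen [ 0.602 -0.106  0.065] box [[0.618, -0.094], [0.59, -0.093], [0.59, -0.12], [0.618, -0.122]]
top clamp_nut 0.63 197 cen [ 0.41  -0.429  0.065] box [[0.435, -0.408], [0.388, -0.404], [0.387, -0.45], [0.434, -0.455]]
top clamp_nut 0.35 374 cen [ 0.664 -0.423  0.065] box [[0.712, -0.455], [0.672, -0.372], [0.617, -0.393], [0.657, -0.476]]
top fixture 0.96 2413 cen [ 0.639 -0.108  0.018] box [[0.748, -0.038], [0.538, -0.03], [0.535, -0.182], [0.745, -0.193]]
top mat 0.79 6337 cen [0.536 0.258 0.003] box [[0.727, 0.151], [0.669, 0.437], [0.357, 0.368], [0.408, 0.091]]
top socket 0.48 74 cen [0.687 0.173 0.02 ] box [[0.707, 0.186], [0.67, 0.187], [0.669, 0.158], [0.706, 0.158]]
top bit_holder 0.54 263 cen [0.421 0.024 0.02 ] box [
[... 790 characters left out ...]
cen [0.542 0.242 0.003] box [[0.721, 0.452], [0.363, 0.36], [0.401, 0.081], [0.719, 0.15]]
side nut_mark 0.68 90 cen [0.356 0.411 0.065] box [[0.397, 0.444], [0.315, 0.415], [0.321, 0.381], [0.402, 0.409]]
side nut_mark 0.57 71 cen [ 0.601 -0.122  0.065] box [[0.583, -0.105], [0.58, -0.135], [0.618, -0.137], [0.621, -0.107]]
side bit_holder 0.49 2098 cen [ 0.639 -0.122  0.02 ] box [[0.549, -0.003], [0.533, -0.192], [0.734, -0.203], [0.769, -0.014]]
side pillar_right 0.59 2279 cen [ 0.64 -0.12  0.02] box [[0.542, 0.012], [0.526, -0.191], [0.741, -0.204], [0.78, -0.0]]
ring [[0.58089685 0.27616192 0.017     ]] end [[0.39217293 0.23725024 0.023     ]] nut [[ 0.60063139 -0.10369567  0.065     ]]
```

```bash
cat > m.py <<'E'
import json,sys
from h import *
def qmat(q): return R.from_quat(np.roll(np.array(q),-1)).as_matrix()
def down(yaw):
    """tool z down, tool x world yaw angle"""
    x=np.array([np.cos(yaw),np.sin(yaw),0]); z=np.array([0,0,-1.]); return np.stack([x,np.cross(z,x),z],1)
def load():
    try: d=json.load(open('cmd.json')); return np.array(d['p']),np.array(d['R'])
    except FileNotFoundError: return np.array([.196,-.646,.304]),down(np.arctan2(-.957,.2905))
def store(p,Rm): json.dump({'p':list(map(float,p)),'R':np.array(Rm).tolist()},open('cmd.json','w'))
def row(p,Rm,base=None):
    p0,R0=base or load()
    s=R0.T@(np.array(p)-p0)/.025; t=R.from_matrix(R0.T@Rm).as_rotvec()/np.radians(10)
    return s.round(2).tolist(),t.round(2).tolist()
def applied(s,t):
    """record commanded after a call whose last row was s,t"""
    p0,R0=load(); p=p0+R0@(np.array(s)*.025); Rm=R0@R.from_rotvec(np.array(t)*np.radians(10)).as_matrix(); store(p,Rm); return p,Rm
def state():
    o=get_obs(); M=qmat(o['tool_rot']); print('t',round(o['t'],2),'pos',np.round(o['eef_pos'],4),'yawx',round(np.arctan2(M[1,0],M[0,0]),4),'z',M[:,2].round(3),'F',np.round(o['contact_force'],2),'T',np.round(o['torque'],3),'w',round(o['gripper_width'],3),'q',np.round(o['q'],2))
E
python3 - <<'E'
from m import *
p0,R0=load(); print(R0, qmat(get_obs()['tool_rot']))
print(row([.575,-.105,.22],down(-np.pi/2-.03)))
E
```

```text
[[ 0.29046526 -0.95688554  0.        ]
 [-0.95688554 -0.29046526  0.        ]
 [ 0.         -0.         -1.        ]] [[ 2.90543472e-01 -9.56861791e-01  6.94056638e-05]
 [-9.56861793e-01 -2.90543472e-01  2.81359362e-06]
 [ 1.74731423e-05 -6.72290992e-05 -9.99999998e-01]]
([-16.3, -20.79, 3.36], [0.0, 0.0, 1.86])
```

Emit:
apply_moves(moves=[[[-16.3,-20.8,2.0],[0,0,1.86],1],[[-16.3,-20.8,2.0],[0,0,1.86],1],[[-16.3,-20.8,2.0],[0,0,1.86],1],[[-16.3,-20.8,2.0],[0,0,1.86],1],[[-16.3,-20.8,2.0],[0,0,1.86],1],[[-16.3,-20.8,2.0],[0,0,1.86],1],[[-16.3,-20.8,2.0],[0,0,1.86],1],[[-16.3,-20.8,2.0],[0,0,1.86],1],[[-16.3,-20.8,3.36],[0,0,1.86],1],[[-16.3,-20.8,3.36],[0,0,1.86],1],[[-16.3,-20.8,3.36],[0,0,1.86],1],[[-16.3,-20.8,3.36],[0,0,1.86],1],[[-16.3,-20.8,3.36],[0,0,1.86],1],[[-16.3,-20.8,3.36],[0,0,1.86],1]])

```text
t: 4.8
eef_pos: [0.5748, -0.1068, 0.2203]
tool_rot: [-0.0, -0.696, 0.719, -0.0]
contact_force: [-0.9, 0.0, -0.3]
gripper_width: 0.997
```

Run:
```python
from m import *
print(applied([-16.3,-20.8,3.36],[0,0,1.86])[0]); state()
c=cam('wrist'); save('w1',c)
for q in ['clamp_nut','nut_mark','pillar_left','fixture']:
    print(q,[(np.round(d['pixel'],1).tolist(),round(d['conf'],2)) for d in look_for('wrist',q)])
a=cv2.cvtColor(c['color'],cv2.COLOR_RGB2BGR)
cv2.imwrite('pics/w1z.png',cv2.resize(a[40:240,150:350],None,fx=3,fy=3,interpolation=cv2.INTER_CUBIC))
```

```text
[ 0.57521589 -0.10502721  0.22      ]
t 4.8 pos [ 0.5748 -0.1068  0.2203] yawx -1.6033 z [ 0.    -0.001 -1.   ] F [-0.89  0.05 -0.3 ] T [ 0.028 -0.02  -0.026] w 0.997 q [ 0.2   0.43 -0.16  1.85  0.09  0.87 -1.61]
clamp_nut [([151.4, 254.9], 0.69)]
nut_mark [([155.6, 248.5], 0.98)]
pillar_left [([103.3, 253.1], 0.85)]
fixture [([101.9, 254.3], 0.87)]
```

View pics/w1.png

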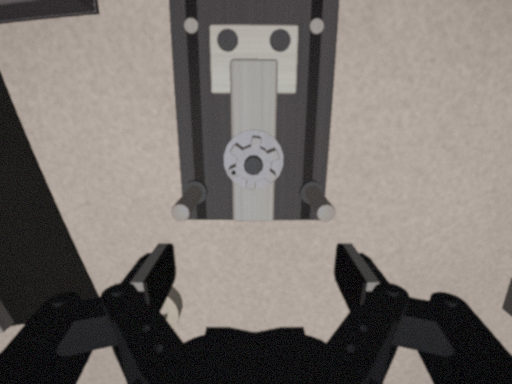

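View pics/w1z.png

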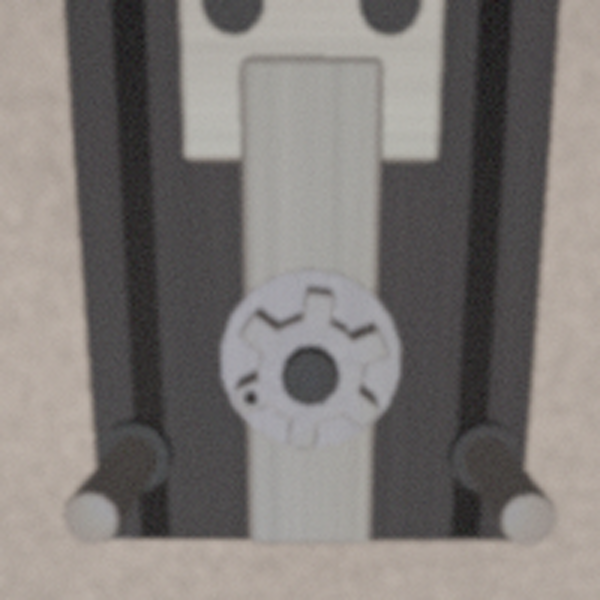

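Run:
```python
from m import *
from scipy.optimize import least_squares
state(); c=cam('wrist'); state(); save('w1b',c)
z=lambda X,Y:[(X+.5)/3-.5+150,(Y+.5)/3-.5+40]
L={'pl':(z(95,515),[-.037,.0595,.082]),'pr':(z(527,515),[-.037,-.0595,.082]),'stud':(z(311,375),[0,0,.073])}
mk=np.array(z(251,398))
# base plate corners? use what we have
def f(v):
    th=v[2]; r=[]
    for px,P in L.values():
        W=np.array([v[0]+P[0]*np.cos(th)-P[1]*np.sin(th), v[1]+P[0]*np.sin(th)+P[1]*np.cos(th),P[2]]); r+=list(proj(c,W)[0]-px)
    W=[v[0]+.02*np.cos(v[3]+th),v[1]+.02*np.sin(v[3]+th),.065]; r+=list(proj(c,W)[0]-mk)
    return np.array(r)
s=least_squares(f,[.6,-.1,0,2.]); print(s.x,f(s.x).round(2))
```

```text
t 5.05 pos [ 0.5751 -0.1056  0.2202] yawx -1.6018 z [ 0. -0. -1.] F [-0.76 -0.55 -0.38] T [0.041 0.033 0.058] w 0.999 q [ 0.2   0.43 -0.16  1.85  0.09  0.87 -1.61]
t 5.1 pos [ 0.5752 -0.1054  0.2201] yawx -1.6015 z [ 0. -0. -1.] F [0.15 0.28 0.07] T [ 0.002 -0.006 -0.01 ] w 1.002 q [ 0.2   0.43 -0.16  1.85  0.09  0.87 -1.61]
[ 0.60763907 -0.10627124 -0.03336182  2.03628098] [-1.24 -0.04  1.79  0.38  0.4  -0.55 -0.98  0.52]
```

Run:
```python
from m import *
print(row([.475,.253,.22],down(-np.pi/2+.2)))
```

```text
([-14.19, 4.44, -0.0], [0.0, 0.0, -1.32])
```

Emit:
apply_moves(moves=[[[-14.2,4.4,0],[0,0,-1.32],1],[[-14.2,4.4,0],[0,0,-1.32],1],[[-14.2,4.4,0],[0,0,-1.32],1],[[-14.2,4.4,0],[0,0,-1.32],1],[[-14.2,4.4,0],[0,0,-1.32],1],[[-14.2,4.4,0],[0,0,-1.32],1],[[-14.2,4.4,0],[0,0,-1.32],1],[[-14.2,4.4,0],[0,0,-1.32],1],[[-14.2,4.4,0],[0,0,-1.32],1],[[-14.2,4.4,0],[0,0,-1.32],1]])

```text
t: 6.35
eef_pos: [0.4766, 0.2517, 0.2198]
tool_rot: [0.0, 0.773, -0.634, 0.0]
contact_force: [0.1, -0.1, 0.3]
gripper_width: 1.0
```

Run:
```python
from m import *
print(applied([-14.2,4.4,0],[0,0,-1.32])[0]); state()
c=cam('wrist'); save('w2',c)
import pickle; pickle.dump({k:c[k] for k in ('E','Rm','mtx','k1')},open('w2.pkl','wb'))
for q in ['spanner','bit_holder','socket']:
    for d in silhouettes('wrist',q): 
        m=d['mask']; print(q,np.round(d['pixel'],1).tolist(),round(d['conf'],2),m.sum())
        if q=='spanner':
            zz=.02; P=back(c,np.argwhere(m),zz)[:,:2]; r=cv2.minAreaRect(P.astype(np.float32)*1000); print(r)
```

```text
[0.4758845  0.25310443 0.22      ]
t 6.35 pos [0.4766 0.2517 0.2198] yawx -1.3729 z [ 0.    -0.001 -1.   ] F [ 0.12 -0.09  0.27] T [-0.026  0.041 -0.01 ] w 1.0 q [-0.33  0.38 -0.34  1.94  0.16  0.85 -2.12]
spanner [104.2, 253.5] 0.73 5150
((498.0274658203125, 269.9386901855469), (232.16542053222656, 66.86183166503906), 5.532199382781982)
spanner [238.7, 37.8] 0.43 2582
((393.8218078613281, 485.83819580078125), (176.17799377441406, 35.13526153564453), 21.678850173950195)
spanner [119.6, 266.8] 0.28 62765
((517.8951416015625, 256.00909423828125), (255.69337463378906, 262.9228820800781), 11.017317771911621)
bit_holder [143.7, 133.3] 0.79 950
```

View pics/w2.png

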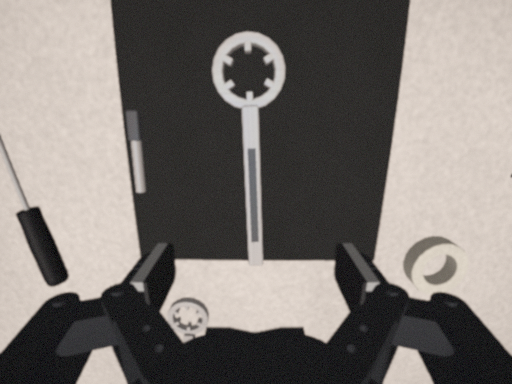

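Run:
```python
from m import *
import pickle; c=pickle.load(open('w2.pkl','rb'))
a=back(c,[71,249],.017)[0]; b=back(c,[264,256],.023)[0]; n=back(c,[110,251],.020)[0]
yaw=np.arctan2(*(a-b)[1::-1]); print(a,b,n,yaw,np.linalg.norm(a-b))
d=np.array([np.cos(yaw),np.sin(yaw)]); g=a[:2]-.115*d; print('grip',g)
m=back(c,[[0,112],[0,409],[260,376],[260,142]],.003); print('mat edge pts',m)
print(row([g[0],g[1],.10],down(yaw-np.pi/2)),row([g[0],g[1],.0675],down(yaw-np.pi/2)))
```

```text
[0.58195705 0.27805639 0.017     ] [0.38997543 0.23264338 0.023     ] [0.54835777 0.26950976 0.02      ] 0.23227914279538495 0.19737092490990507
grip [0.47004546 0.25158384]
mat edge pts [[0.62112496 0.41534163 0.003     ]
 [0.6757558  0.14556294 0.003     ]
 [0.41067003 0.09063138 0.003     ]
 [0.35577461 0.36421201 0.003     ]]
([0.01, 0.24, 4.8], [0.0, 0.0, -0.18]) ([0.01, 0.24, 6.1], [0.0, 0.0, -0.18])
```

Emit:
apply_moves(moves=[[[0,0.24,2.4],[0,0,-0.18],1],[[0,0.24,4.0],[0,0,-0.18],1],[[0,0.24,5.0],[0,0,-0.18],1],[[0,0.24,5.4],[0,0,-0.18],1],[[0,0.24,5.6],[0,0,-0.18],1],[[0,0.24,5.62],[0,0,-0.18],1],[[0,0.24,5.62],[0,0,-0.18],1]])

```text
t: 7.42
eef_pos: [0.4706, 0.2523, 0.0803]
tool_rot: [-0.001, 0.784, -0.621, 0.0]
contact_force: [-0.2, 0.2, 0.0]
gripper_width: 1.0
```

Run:
```python
from m import *
print(applied([0,.24,5.62],[0,0,-.18])[0]); state()
c=cam('wrist'); save('w3',c)
```

```text
[0.47000466 0.25190968 0.0795    ]
t 7.42 pos [0.4706 0.2523 0.0803] yawx -1.339 z [ 0.001  0.001 -1.   ] F [-0.18  0.24  0.05] T [-0.024  0.021 -0.011] w 1.0 q [-0.39  0.58 -0.27  2.03  0.28  0.56 -2.2 ]
```

View pics/w3.png

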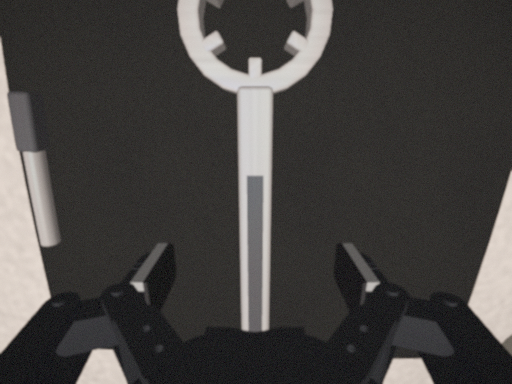

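Emit:
apply_moves(moves=[[[0,0,0],[0,0,0],-1],[[0,0,0],[0,0,0],-1],[[0,0,0],[0,0,0],-1],[[0,0,0],[0,0,0],-1],[[0,0,0],[0,0,0],-1],[[0,0,0],[0,0,0],-1],[[0,0,0],[0,0,0],-1]], force=100)

```text
t: 8.35
eef_pos: [0.4701, 0.2521, 0.0798]
tool_rot: [-0.0, 0.784, -0.621, 0.0]
contact_force: [-2.4, -0.5, 5.5]
gripper_width: 0.159
```

Run:
```python
from m import *
state()
```

```text
t 8.35 pos [0.4701 0.2521 0.0798] yawx -1.3388 z [ 0. -0. -1.] F [-2.37 -0.48  5.54] T [-0.101  0.261  0.053] w 0.159 q [-0.39  0.59 -0.27  2.03  0.28  0.56 -2.2 ]
```

Emit:
apply_moves(moves=[[[0,0,-0.2],[0,0,0],-1],[[0,0,-0.8],[0,0,0],-1],[[0,0,-2.0],[0,0,0],-1],[[0,0,-3.5],[0,0,0],-1],[[0,0,-4.4],[0,0,0],-1],[[0,0,-4.8],[0,0,0],-1],[[0,0,-4.8],[0,0,0],-1]])

```text
t: 9.22
eef_pos: [0.4701, 0.252, 0.1999]
tool_rot: [-0.0, 0.784, -0.621, 0.0]
contact_force: [-0.1, -0.2, -2.9]
gripper_width: 0.154
```

Run:
```python
from m import *
print(applied([0,0,-4.8],[0,0,0])[0]); state()
c=cam('wrist'); save('w4',c)
# hover: spanner yaw 0.433 world, over nut
n=np.array([.6076,-.1063]); y=.433
g=n-.115*np.array([np.cos(y),np.sin(y)]); print(g,row([g[0],g[1],.2],down(y-np.pi/2)))
```

```text
[0.47000466 0.25190968 0.1995    ]
t 9.22 pos [0.4701 0.252  0.1999] yawx -1.339 z [ 0.001  0.    -1.   ] F [-0.13 -0.19 -2.86] T [-0.032  0.156  0.021] w 0.154 q [-0.33  0.4  -0.35  1.97  0.18  0.8  -2.12]
[ 0.50321323 -0.15455352] ([16.13, 2.44, -0.02], [0.0, 0.0, -1.15])
```

View pics/w4.png

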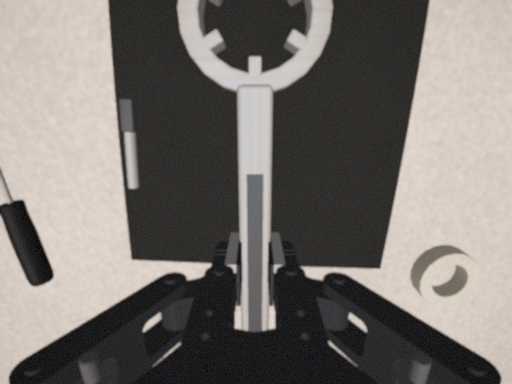

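Run:
```python
from m import *
from scipy.optimize import least_squares
c=cam('wrist'); o=get_obs(); T=np.array(o['eef_pos']); Rm=qmat(o['tool_rot'])
g=cv2.cvtColor(c['color'],cv2.COLOR_RGB2GRAY).astype(float)
pts=[]
# left & right edges on rows 5..70, bottom edges on cols
thr=100
for r in range(2,62,3):
    row_=g[r]>thr
    l=[k for k in range(165,235) if row_[k] and not row_[k-1]]; 
    rr=[k for k in range(270,345) if row_[k] and not row_[k+1]]
    if l: pts.append((r,l[0]-.5))
    if rr: pts.append((r,rr[-1]+.5))
for cc in list(range(200,232,3))+list(range(282,312,3)):
    col=g[:,cc]>thr
    k=[r for r in range(50,110) if col[r] and not col[r+1]]
    if k: pts.append((k[0]+.5,cc))
pts=np.array(pts)
for zt in (.063,.0632-.002,.067,.070,.077):
    W=back(c,pts,T[2]-zt); L=(W-T)@Rm
    s=least_squares(lambda v: np.hypot(L[:,0]-v[0],L[:,1]-v[1])-v[2],[0,-.115,.034],loss='soft_l1',f_scale=.001)
    print(zt,s.x.round(4),np.abs(s.fun).mean().round(5),len(pts))
a=np.array([.58196,.27806,.017]); print('from w2:',down(-1.339).T@(a-[.4701,.2521,.0798]))
```

```text
0.063 [-1.000e-04 -1.149e-01  3.350e-02] 0.00049 61
0.061200000000000004 [-1.000e-04 -1.144e-01  3.300e-02] 0.00048 61
0.067 [-1.000e-04 -1.162e-01  3.450e-02] 0.0005 61
0.07 [-1.000e-04 -1.171e-01  3.520e-02] 0.00051 61
0.077 [-0.0002 -0.1192  0.037 ] 0.00054 61
from w2: [ 0.00043146 -0.11483203  0.0628    ]
```

Emit:
apply_moves(moves=[[[16.1,2.4,0],[0,0,-1.15],-1],[[16.1,2.4,0],[0,0,-1.15],-1],[[16.1,2.4,0],[0,0,-1.15],-1],[[16.1,2.4,0],[0,0,-1.15],-1],[[16.1,2.4,0],[0,0,-1.15],-1],[[16.1,2.4,0],[0,0,-1.15],-1],[[16.1,2.4,0],[0,0,-1.15],-1],[[16.1,2.4,0],[0,0,-1.15],-1],[[16.1,2.4,0],[0,0,-1.15],-1],[[16.1,2.4,0],[0,0,-1.15],-1],[[16.1,2.4,0.6],[0,0,-1.15],-1],[[16.1,2.4,1.0],[0,0,-1.15],-1],[[16.1,2.4,1.0],[0,0,-1.15],-1],[[16.1,2.4,1.0],[0,0,-1.15],-1]])

```text
t: 11.08
eef_pos: [0.5043, -0.1534, 0.1743]
tool_rot: [-0.0, 0.842, -0.539, -0.0]
contact_force: [-0.0, -0.6, -2.6]
gripper_width: 0.156
```

Run:
```python
from m import *
print(applied([16.1,2.4,1.0],[0,0,-1.15])[0]); state()
c=cam('wrist'); save('w5',c)
a=cv2.cvtColor(c['color'],cv2.COLOR_RGB2BGR)
cv2.imwrite('pics/w5z.png',cv2.resize(a[0:200,155:355],None,fx=3,fy=3,interpolation=cv2.INTER_CUBIC))
```

```text
[ 0.50410853 -0.15360625  0.1745    ]
t 11.07 pos [ 0.5043 -0.1534  0.1743] yawx -1.138 z [-0.  0. -1.] F [-0.01 -0.61 -2.65] T [-0.063  0.112 -0.022] w 0.156 q [ 0.38  0.42 -0.26  2.01  0.15  0.74 -1.1 ]
```

View pics/w5z.png

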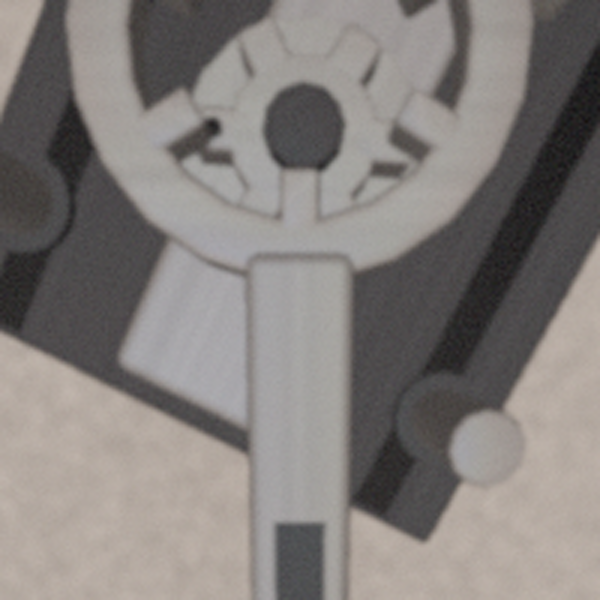

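Run:
```python
from m import *
c=cam('wrist'); o=get_obs(); T=np.array(o['eef_pos']); Rm=qmat(o['tool_rot'])
z=lambda X,Y:[(Y+.5)/3-.5,(X+.5)/3-.5+155]
s=back(c,z(304,126),.073)[0]; m=back(c,z(212,127),.065)[0]
print('stud',s,(s-T)@Rm,'mark',m,(m-T)@Rm)
v=m-s; print('nut yaw',np.arctan2(v[1],v[0]),np.hypot(*v[:2]))
# pillar right top
p=back(c,z(487,447),.082)[0]; print('pr',p)
for k in range(6): 
    th=k*np.pi/3
print('lug tip px pred', [(((proj(c,(T+Rm@np.array([-.0001+.0175*np.sin(k*np.pi/3),-.1152+.0175*np.cos(k*np.pi/3),.063])))[0]-[155,0]+.5)*3-.5).round().tolist()) for k in range(6)])
print('gap dirs tool', )
```

```text
stud [ 0.60573232 -0.10720967  0.073     ] [ 0.00035498 -0.11128846  0.10174644] mark [ 0.5996134  -0.09013638  0.065     ] [-0.01771396 -0.11288689  0.10973999]
nut yaw 1.9149273540676832 0.01813666046435724
pr [ 0.56720015 -0.16464475  0.082     ]
lug tip px pred [[302.0, 164.0], [407.0, 100.0], [410.0, -36.0], [302.0, -107.0], [194.0, -36.0], [197.0, 100.0]]
gap dirs tool
```

Emit:
apply_moves(moves=[[[0,0.06,0.4],[0,0,0],-1],[[0,0.06,0.72],[0,0,0],-1],[[0,0.06,0.72],[0,0,0],-1],[[0,0.06,0.72],[0,0,0],-1]])

```text
t: 11.68
eef_pos: [0.5029, -0.1541, 0.1563]
tool_rot: [-0.0, 0.842, -0.539, -0.0]
contact_force: [0.4, 0.2, -3.0]
gripper_width: 0.156
```

```bash
cat > ov.py <<'E'
from m import *
def nutpoly(cx,cy,yaw,z,n=6):
    P=[]
    for k in range(6):
        a=yaw+k*np.pi/3
        # core arc then lobe
        ha=np.arcsin(4/15.); 
        for t in np.linspace(a-np.pi/3+ha,a-ha,6): P.append([.015*np.cos(t),.015*np.sin(t)])
        for (u,v) in [(.0215,-.004),(.0215,.004)]: P.append([u*np.cos(a)-v*np.sin(a),u*np.sin(a)+v*np.cos(a)])
    P=np.array(P); return np.column_stack([P[:,0]+cx,P[:,1]+cy,np.full(len(P),z)])
def overlay(c,name,nut,ring=None,crop=(0,200,155,355),f=3):
    a=cv2.cvtColor(c['color'],cv2.COLOR_RGB2BGR); r0,r1,c0,c1=crop
    b=cv2.resize(a[r0:r1,c0:c1],None,fx=f,fy=f,interpolation=cv2.INTER_CUBIC); d=b.copy()
    def dr(P,col): cv2.polylines(d,[(((proj(c,P)-[c0,r0])+.5)*f-.5).round().astype(np.int32)],True,col,1)
    dr(nutpoly(*nut,.065),(0,0,255)); t=np.linspace(0,2*np.pi,40)
    circ=lambda r,z:np.column_stack([nut[0]+r*np.cos(t),nut[1]+r*np.sin(t),np.full(40,z)])
    dr(circ(.008,.073),(255,0,0)); dr(circ(.027,.047),(0,255,0))
    m=[[nut[0]+.02*np.cos(nut[2])+.001*np.cos(k),nut[1]+.02*np.sin(nut[2])+.001*np.sin(k),.065] for k in np.linspace(0,6.2,8)]; dr(np.array(m),(0,255,255))
    cv2.imwrite('pics/'+name+'.png',d); cv2.imwrite('pics/'+name+'_raw.png',b)
E
python3 - <<'E'
from ov import *
print(applied([0,.06,.72],[0,0,0])[0]); state()
c=cam('wrist'); save('w6',c)
import pickle; pickle.dump({k:c[k] for k in ('E','Rm','mtx','k1','color')},open('w6.pkl','wb'))
overlay(c,'w6o',(.6065,-.1068,1.96))
E
```

```text
[ 0.50274671 -0.1542351   0.1565    ]
t 11.68 pos [ 0.5029 -0.1541  0.1563] yawx -1.1381 z [-0.  0. -1.] F [ 0.36  0.25 -3.  ] T [-0.056  0.056 -0.025] w 0.156 q [ 0.38  0.44 -0.25  2.02  0.17  0.7  -1.11]
```

View pics/w6o.png

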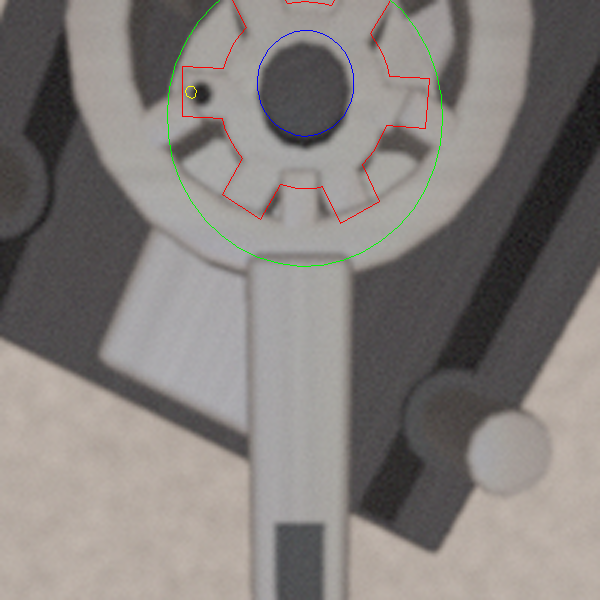

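View pics/w6o_raw.png

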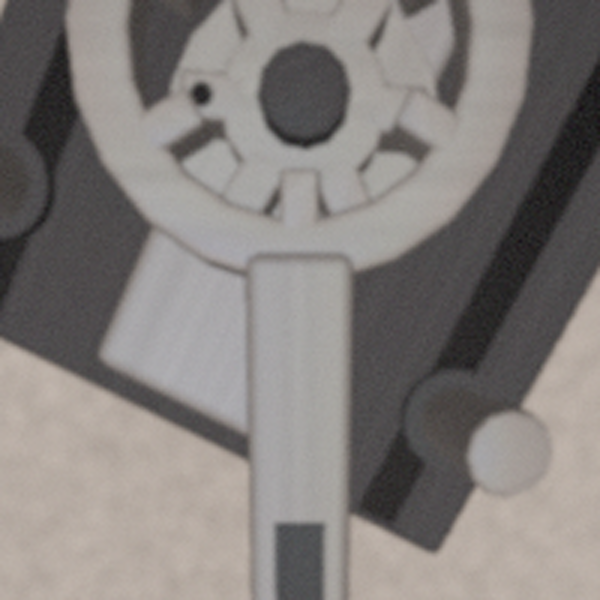

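Run:
```python
from ov import *
import pickle; c=pickle.load(open('w6.pkl','rb'))
print(c['E'],c['Rm'].round(3))
dep=lambda P:-((np.array(P)-c['E'])@c['Rm'])[2]
for P in ([.6065,-.1068,.073],[.6065,-.1068,.065],[.566,-.163,.082]): print(dep(P), proj(c,P))
c1=cam('wrist'); print(c1['hand_eye'])
```

```text
[ 0.57016421 -0.12277753  0.2259132 ] [[ 0.42   0.867  0.269]
 [-0.908  0.401  0.123]
 [-0.001 -0.296  0.955]]
0.13430629657952148 [[256.36868163  27.49527738]]
0.14194761211679321 [[256.28834159  31.82051158]]
0.14353822296312563 [[321.18230248 150.98443481]]
[[ 9.99999380e-01 -6.90365810e-04  8.73331454e-04 -2.20253082e-04]
 [-4.00899327e-04 -9.55181058e-01 -2.96021934e-01 -7.41911636e-02]
 [ 1.03855309e-03  2.96021401e-01 -9.55180743e-01 -6.95876427e-02]
 [ 0.00000000e+00  0.00000000e+00  0.00000000e+00  1.00000000e+00]]
```

```bash
cat >> ov.py <<'E'
def mkcam(png,p,yaw):
    c=cam('wrist'); H=np.array(c['hand_eye']); T=np.eye(4); T[:3,:3]=down(yaw); T[:3,3]=p; M=T@H
    c['E']=M[:3,3]; c['Rm']=M[:3,:3]; c['color']=cv2.cvtColor(cv2.imread(png),cv2.COLOR_BGR2RGB); return c
E
python3 - <<'E'
from ov import *
c=mkcam('pics/w1b.png',[.5752,-.1055,.2201],-1.6016)
import pickle; pickle.dump({k:c[k] for k in ('E','Rm','mtx','k1','color')},open('w1.pkl','wb'))
overlay(c,'w1o',(.6076,-.1063,2.003),crop=(110,220,180,330),f=5)
E
```

```text
(no output)
```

View pics/w1o.png

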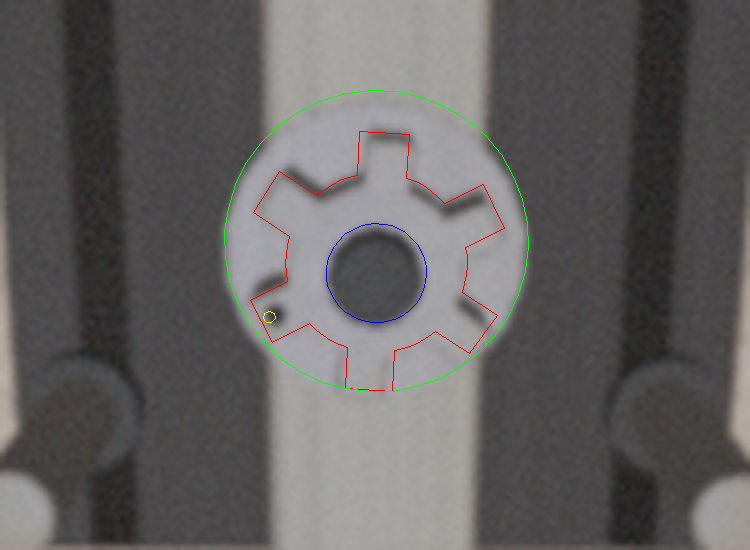

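Run:
```python
import pickle,cv2,numpy as np
c=pickle.load(open('w6.pkl','rb')); a=cv2.cvtColor(c['color'],cv2.COLOR_RGB2BGR)[0:80,200:305]
a=cv2.resize(a,None,fx=7,fy=7,interpolation=cv2.INTER_CUBIC)
a=np.clip((a.astype(float)-60)*1.6,0,255).astype(np.uint8); cv2.imwrite('pics/w6big.png',a)
```

```text
(no output)
```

View pics/w6big.png

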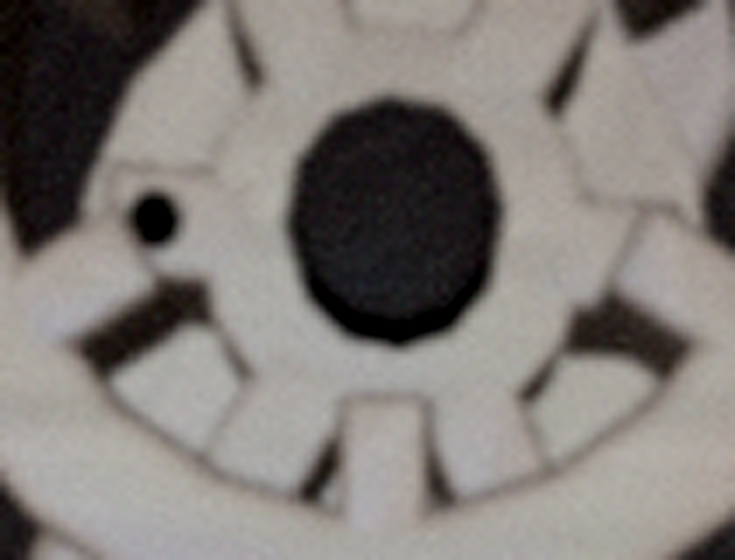

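Run:
```python
from ov import *
from scipy.optimize import least_squares
import pickle; c=pickle.load(open('w6.pkl','rb'))
D=[(0,20,0,155,220),(0,21.6,-4,108,165),(0,14.46,-4,212,172),(0,14.46,4,205,285),(1,14.46,-4,243,380),(1,14.46,4,338,438),(2,14.46,-4,430,438),(2,14.46,4,522,395),(3,14.46,-4,585,300),(3,14.46,4,582,197),(4,14.46,-4,550,108),(5,14.46,4,258,83)]
px=np.array([[(d[3]+.5)/7-.5+200,(d[4]+.5)/7-.5] for d in D])
def P(v):
    o=[]
    for k,u,w,_,_ in D:
        a=v[2]+k*np.pi/3; o.append([v[0]+(u*np.cos(a)-w*np.sin(a))/1e3,v[1]+(u*np.sin(a)+w*np.cos(a))/1e3,.065+v[3]])
    return np.array(o)
T=np.array([.5029,-.1541,.1563]); Rm=down(-1.1381)
f=lambda v:(proj(c,P(v))-px).ravel()
for free in (1,0):
    g=f if free else (lambda v:f(np.append(v[:3],0)))
    s=least_squares(g,[.606,-.107,1.96,0],loss='soft_l1',f_scale=.5); v=s.x
    print(v.round(4),g(v).round(1).tolist()); print('nut in tool',(np.array([v[0],v[1],.065])-T)@Rm,'yaw err tool', v[2]-.524-(-1.1381+np.pi/2+np.pi/2*0) )
```

```text
[ 0.6065 -0.1066  1.9437 -0.0046] [-2.7, 0.6, 1.3, 0.2, -0.3, -0.1, 0.1, -0.1, 1.1, -0.4, -0.3, -0.1, 0.1, 0.8, 0.0, 0.0, -1.2, 1.2, 0.5, -0.1, -1.0, -1.2, 0.7, -0.3]
nut in tool [ 0.0003408  -0.11401068  0.0913    ] yaw err tool 0.9869929848638506
[ 0.6057 -0.1071  1.9457  0.    ] [-3.6, 0.4, 0.3, -0.2, -0.9, -0.5, -0.5, -0.0, 0.7, 0.1, -0.4, 0.5, 0.5, 1.4, 0.7, 0.4, -0.3, 1.3, 1.4, -0.5, -0.3, -2.0, 0.2, -1.1]
nut in tool [ 0.00039684 -0.11299816  0.0913    ] yaw err tool 0.9890298527182873
```

```bash
cat >> m.py <<'E'
NUT=np.array([.6064,-.1067]); RT=np.array([-.0001,-.115,0])
def tcp_for(yaw,z,nut=None):
    Rm=down(yaw-np.pi/2); p=np.append(NUT if nut is None else nut,z)-Rm@RT; p[2]=z; return p,Rm
E
python3 - <<'E'
from m import *
for z in (.1565,.145,.138,.130,.124): print(z,row(*tcp_for(.376,z)))
E
```

```text
0.1565 ([-0.24, 0.03, -0.0], [0.0, 0.0, 0.32])
0.145 ([-0.24, 0.03, 0.46], [0.0, 0.0, 0.32])
0.138 ([-0.24, 0.03, 0.74], [0.0, 0.0, 0.32])
0.13 ([-0.24, 0.03, 1.06], [0.0, 0.0, 0.32])
0.124 ([-0.24, 0.03, 1.3], [0.0, 0.0, 0.32])
```

Emit:
apply_moves(moves=[[[-0.24,0.03,0],[0,0,0.32],-1],[[-0.24,0.03,0.2],[0,0,0.32],-1],[[-0.24,0.03,0.4],[0,0,0.32],-1],[[-0.24,0.03,0.55],[0,0,0.32],-1],[[-0.24,0.03,0.65],[0,0,0.32],-1],[[-0.24,0.03,0.7],[0,0,0.32],-1],[[-0.24,0.03,0.7],[0,0,0.32],-1]])

```text
t: 12.7
eef_pos: [0.4997, -0.149, 0.1389]
tool_rot: [0.0, 0.827, -0.562, -0.0]
contact_force: [-0.2, -0.6, -3.5]
gripper_width: 0.157
```

Run:
```python
from ov import *
print(applied([-.24,.03,.7],[0,0,.32])[0]); state()
c=cam('wrist'); save('w7',c)
a=cv2.cvtColor(c['color'],cv2.COLOR_RGB2BGR)[0:80,200:305]
a=cv2.resize(a,None,fx=7,fy=7,interpolation=cv2.INTER_CUBIC)
a=np.clip((a.astype(float)-60)*1.6,0,255).astype(np.uint8); cv2.imwrite('pics/w7big.png',a)
```

```text
[ 0.49955043 -0.14910223  0.139     ]
t 12.7 pos [ 0.4997 -0.149   0.1389] yawx -1.1939 z [-0.  0. -1.] F [-0.19 -0.57 -3.54] T [-0.068  0.109  0.03 ] w 0.157 q [ 0.36  0.46 -0.23  2.04  0.17  0.65 -1.18]
```

View pics/w7big.png

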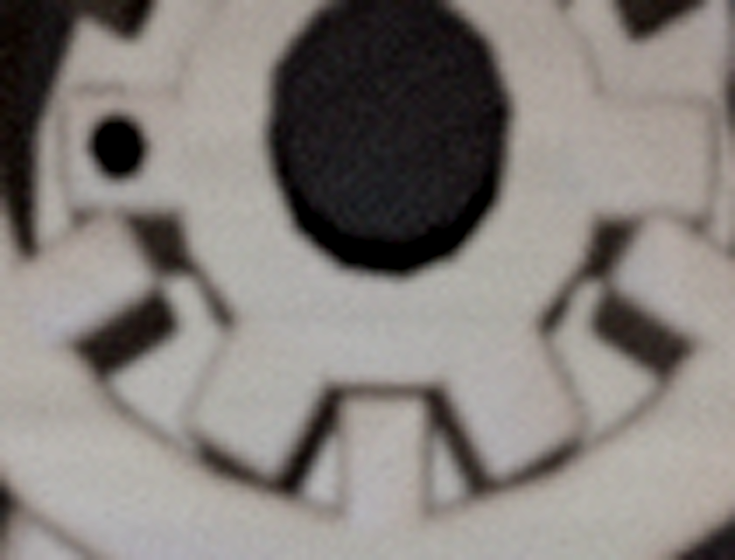

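Emit:
apply_moves(moves=[[[0,0,0.1],[0,0,0],-1],[[0,0,0.2],[0,0,0],-1],[[0,0,0.3],[0,0,0],-1],[[0,0,0.4],[0,0,0],-1],[[0,0,0.5],[0,0,0],-1],[[0,0,0.56],[0,0,0],-1],[[0,0,0.56],[0,0,0],-1]])

```text
t: 13.62
eef_pos: [0.4996, -0.149, 0.1248]
tool_rot: [0.0, 0.827, -0.562, -0.0]
contact_force: [-0.1, -0.1, -2.2]
gripper_width: 0.158
```

Run:
```python
from ov import *
print(applied([0,0,.56],[0,0,0])[0]); state()
c=cam('wrist'); save('w8',c)
```

```text
[ 0.49955043 -0.14910223  0.125     ]
t 13.62 pos [ 0.4996 -0.149   0.1248] yawx -1.194 z [-0.  0. -1.] F [-0.1  -0.08 -2.23] T [-0.064  0.134 -0.021] w 0.158 q [ 0.35  0.49 -0.22  2.05  0.18  0.63 -1.19]
```

View pics/w8.png

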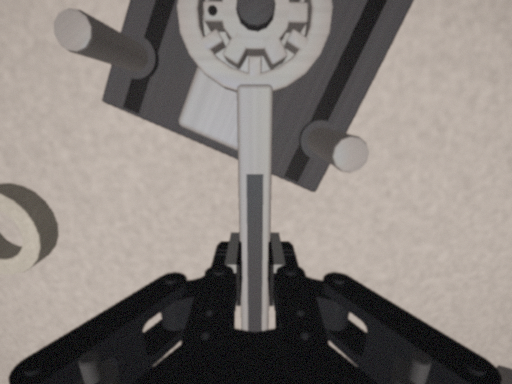

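Run:
```python
from m import *
for y in np.linspace(.376,-.55,13)[1:]:
    print([*row(*tcp_for(y,.125)),-1],end=',')
```

```text
[[-0.36, -0.01, -0.0], [0.0, 0.0, 0.45], -1],[[-0.71, -0.05, -0.0], [0.0, 0.0, 0.89], -1],[[-1.06, -0.12, -0.0], [0.0, 0.0, 1.33], -1],[[-1.4, -0.22, -0.0], [0.0, 0.0, 1.77], -1],[[-1.74, -0.34, -0.0], [0.0, 0.0, 2.21], -1],[[-2.06, -0.48, -0.0], [0.0, 0.0, 2.66], -1],[[-2.37, -0.65, -0.0], [0.0, 0.0, 3.1], -1],[[-2.67, -0.85, -0.0], [0.0, 0.0, 3.54], -1],[[-2.95, -1.06, -0.0], [0.0, 0.0, 3.98], -1],[[-3.21, -1.3, -0.0], [0.0, 0.0, 4.43], -1],[[-3.46, -1.56, -0.0], [0.0, 0.0, 4.87], -1],[[-3.68, -1.83, -0.0], [0.0, 0.0, 5.31], -1],
```

Start with half of the swing to check forces.

Emit:
apply_moves(moves=[[[-0.36,-0.01,0],[0,0,0.45],-1],[[-0.71,-0.05,0],[0,0,0.89],-1],[[-1.06,-0.12,0],[0,0,1.33],-1],[[-1.4,-0.22,0],[0,0,1.77],-1]])

```text
t: 14.18
eef_pos: [0.4913, -0.1146, 0.1249]
tool_rot: [0.001, 0.73, -0.684, -0.0]
contact_force: [-1.2, -0.7, -3.3]
gripper_width: 0.155
```

Run:
```python
from m import *
print(applied([-1.4,-.22,0],[0,0,1.77])[0]); state()
c=cam('wrist'); save('w9',c)
for y in np.linspace(.376,-.55,13)[5:]:
    print([*row(*tcp_for(y,.125)),-1],end=',')
```

```text
[ 0.4917884  -0.11453344  0.125     ]
t 14.18 pos [ 0.4913 -0.1146  0.1249] yawx -1.5055 z [-0.001 -0.001 -1.   ] F [-1.18 -0.68 -3.26] T [-0.196  0.362  0.132] w 0.155 q [ 0.23  0.46 -0.15  2.09  0.12  0.6  -1.51]
[[-0.35, -0.01, -0.0], [0.0, 0.0, 0.44], -1],[[-0.71, -0.05, -0.0], [0.0, 0.0, 0.89], -1],[[-1.06, -0.12, -0.0], [0.0, 0.0, 1.33], -1],[[-1.4, -0.21, -0.0], [0.0, 0.0, 1.77], -1],[[-1.73, -0.33, -0.0], [0.0, 0.0, 2.21], -1],[[-2.05, -0.48, -0.0], [0.0, 0.0, 2.66], -1],[[-2.37, -0.65, -0.0], [0.0, 0.0, 3.1], -1],[[-2.66, -0.84, -0.0], [0.0, 0.0, 3.54], -1],
```

View pics/w9.png

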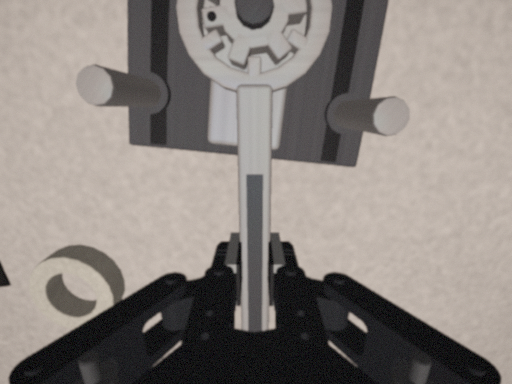

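Emit:
apply_moves(moves=[[[-0.35,-0.01,0],[0,0,0.44],-1],[[-0.71,-0.05,0],[0,0,0.89],-1],[[-1.06,-0.12,0],[0,0,1.33],-1],[[-1.4,-0.21,0],[0,0,1.77],-1],[[-1.73,-0.33,0],[0,0,2.21],-1],[[-2.05,-0.48,0],[0,0,2.66],-1],[[-2.37,-0.65,0],[0,0,3.1],-1],[[-2.66,-0.84,0],[0,0,3.54],-1],[[-2.66,-0.84,0],[0,0,3.54],-1]])

```text
t: 15.35
eef_pos: [0.508, -0.0462, 0.1248]
tool_rot: [-0.0, -0.49, 0.872, 0.0]
contact_force: [-2.0, 0.4, -1.7]
gripper_width: 0.155
```

Run:
```python
from ov import *
print(applied([-2.66,-.84,0],[0,0,3.54])[0]); state()
c=cam('wrist'); save('w10',c)
a=cv2.cvtColor(c['color'],cv2.COLOR_RGB2BGR)[0:80,200:305]
a=cv2.resize(a,None,fx=7,fy=7,interpolation=cv2.INTER_CUBIC)
a=np.clip((a.astype(float)-60)*1.6,0,255).astype(np.uint8); cv2.imwrite('pics/w10big.png',a)
```

```text
[ 0.50823354 -0.04676319  0.125     ]
t 15.35 pos [ 0.508  -0.0462  0.1248] yawx -2.1183 z [-0.001  0.    -1.   ] F [-2.04  0.37 -1.67] T [0.304 0.479 0.09 ] w 0.155 q [-0.04  0.47  0.01  2.09 -0.    0.59 -2.15]
```

View pics/w10big.png

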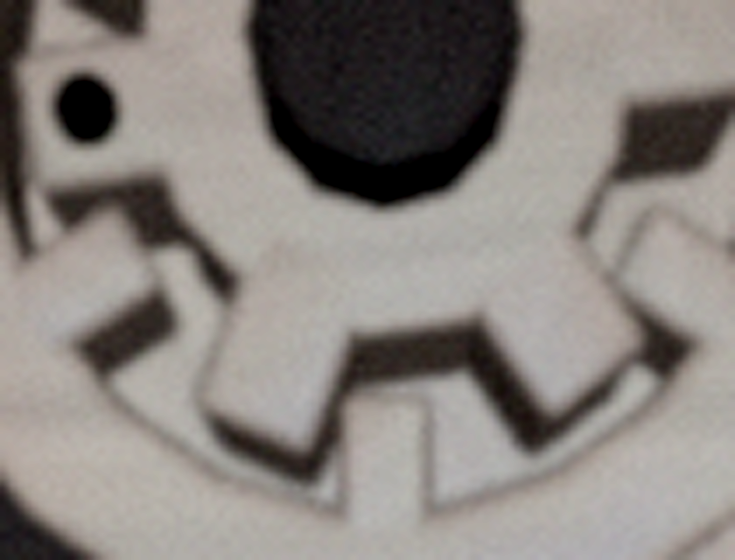

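Run:
```python
from m import *
for y in (-.60,-.65,-.64,-.57,-.52):
    print(y,[*row(*tcp_for(y,.125)),-1])
```

```text
-0.6 [[-0.23, -0.01, -0.0], [0.0, 0.0, 0.29], -1]
-0.65 [[-0.46, -0.02, -0.0], [0.0, 0.0, 0.57], -1]
-0.64 [[-0.42, -0.02, -0.0], [0.0, 0.0, 0.52], -1]
-0.57 [[-0.1, -0.0, -0.0], [0.0, 0.0, 0.11], -1]
-0.52 [[0.13, -0.0, -0.0], [0.0, 0.0, -0.17], -1]
```

Emit:
apply_moves(moves=[[[-0.23,-0.01,0],[0,0,0.29],-1],[[-0.46,-0.02,0],[0,0,0.57],-1],[[-0.46,-0.02,0],[0,0,0.57],-1],[[-0.2,-0.01,0],[0,0,0.25],-1],[[0.13,0,0],[0,0,-0.17],-1],[[0.13,0,0],[0,0,-0.17],-1],[[0.13,0,-0.2],[0,0,-0.17],-1],[[0.13,0,-0.6],[0,0,-0.17],-1],[[0.13,0,-1.0],[0,0,-0.17],-1],[[0.13,0,-1.0],[0,0,-0.17],-1]])

```text
t: 16.65
eef_pos: [0.5075, -0.0493, 0.1511]
tool_rot: [0.001, -0.501, 0.865, -0.001]
contact_force: [-0.1, 0.5, -3.1]
gripper_width: 0.155
```

Run:
```python
from ov import *
print(applied([.13,0,-1.0],[0,0,-.17])[0]); state()
c=cam('wrist'); save('w11',c)
a=cv2.cvtColor(c['color'],cv2.COLOR_RGB2BGR)[0:80,200:305]
a=cv2.resize(a,None,fx=7,fy=7,interpolation=cv2.INTER_CUBIC)
a=np.clip((a.astype(float)-60)*1.6,0,255).astype(np.uint8); cv2.imwrite('pics/w11big.png',a)
```

```text
[ 0.50653473 -0.04953385  0.15      ]
t 16.65 pos [ 0.5075 -0.0493  0.1511] yawx -2.0909 z [ 0.003 -0.    -1.   ] F [-0.07  0.46 -3.14] T [ 0.092  0.126 -0.037] w 0.155 q [-0.03  0.42 -0.    2.08  0.    0.65 -2.12]
```

View pics/w11big.png

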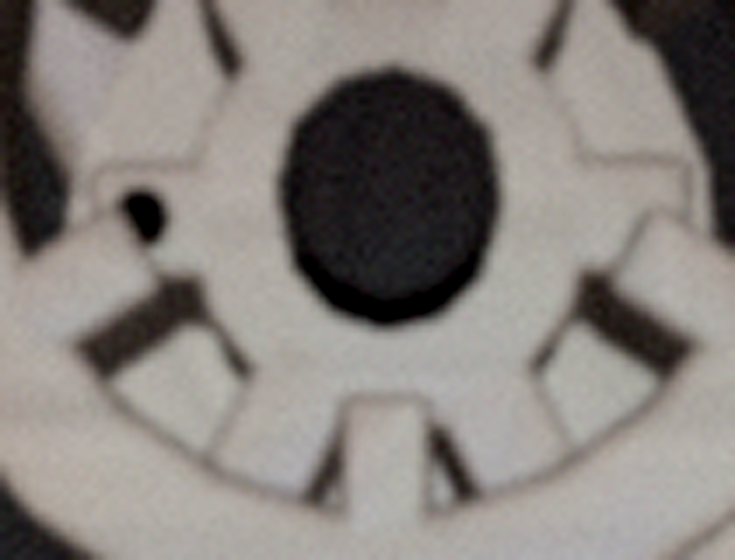

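Run:
```python
from m import *
for y in np.linspace(-.52,.527,9)[1:]:
    print([*row(*tcp_for(y,.15)),-1],end=',')
```

```text
[[0.6, -0.04, -0.0], [0.0, 0.0, -0.75], -1],[[1.19, -0.16, -0.0], [0.0, 0.0, -1.5], -1],[[1.76, -0.35, -0.0], [0.0, 0.0, -2.25], -1],[[2.3, -0.62, -0.0], [0.0, 0.0, -3.0], -1],[[2.8, -0.96, -0.0], [0.0, 0.0, -3.75], -1],[[3.25, -1.35, -0.0], [0.0, 0.0, -4.5], -1],[[3.65, -1.81, -0.0], [0.0, 0.0, -5.25], -1],[[3.98, -2.31, -0.0], [0.0, 0.0, -6.0], -1],
```

Emit:
apply_moves(moves=[[[0.6,-0.04,0],[0,0,-0.75],-1],[[1.19,-0.16,0],[0,0,-1.5],-1],[[1.76,-0.35,0],[0,0,-2.25],-1],[[2.3,-0.62,0],[0,0,-3.0],-1],[[2.8,-0.96,0],[0,0,-3.75],-1],[[3.25,-1.35,0],[0,0,-4.5],-1],[[3.65,-1.81,0],[0,0,-5.25],-1],[[3.98,-2.31,0],[0,0,-6.0],-1],[[3.98,-2.31,0.3],[0,0,-6.0],-1],[[3.98,-2.31,0.4],[0,0,-6.0],-1],[[3.98,-2.31,0.4],[0,0,-6.0],-1]])

```text
t: 18.08
eef_pos: [0.5067, -0.1635, 0.1393]
tool_rot: [0.0, 0.867, -0.499, -0.001]
contact_force: [-0.5, 0.8, -3.0]
gripper_width: 0.158
```

Run:
```python
from ov import *
print(applied([3.98,-2.31,.4],[0,0,-6])[0]); state()
c=cam('wrist'); save('w12',c)
a=cv2.cvtColor(c['color'],cv2.COLOR_RGB2BGR)[0:80,200:305]
a=cv2.resize(a,None,fx=7,fy=7,interpolation=cv2.INTER_CUBIC)
a=np.clip((a.astype(float)-60)*1.6,0,255).astype(np.uint8); cv2.imwrite('pics/w12big.png',a)
```

```text
[ 0.50717079 -0.16457692  0.14      ]
t 18.07 pos [ 0.5067 -0.1635  0.1393] yawx -1.0441 z [-0.001  0.001 -1.   ] F [-0.53  0.84 -3.04] T [-0.017  0.109  0.04 ] w 0.158 q [ 0.38  0.48 -0.23  2.01  0.17  0.67 -1.01]
```

View pics/w12big.png

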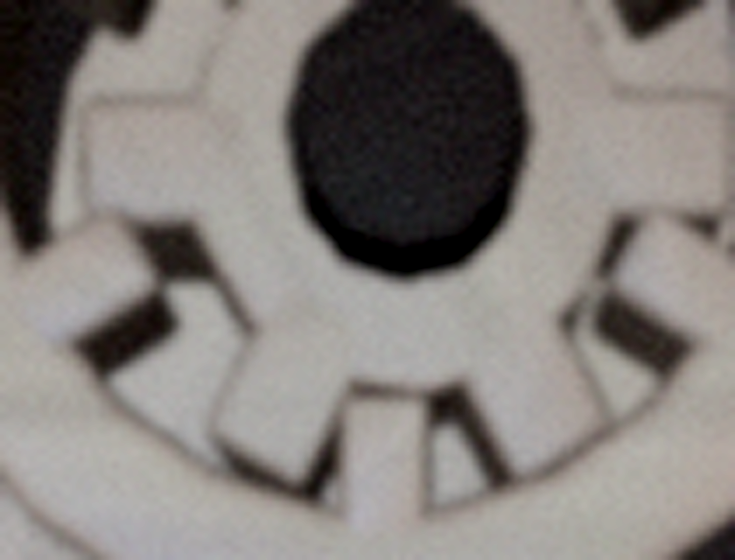

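Emit:
apply_moves(moves=[[[0,0,0],[0,0,0],-1],[[0,0,0.1],[0,0,0],-1],[[0,0,0.2],[0,0,0],-1],[[0,0,0.3],[0,0,0],-1],[[0,0,0.4],[0,0,0],-1],[[0,0,0.5],[0,0,0],-1],[[0,0,0.6],[0,0,0],-1],[[0,0,0.6],[0,0,0],-1]])

```text
t: 19.12
eef_pos: [0.5072, -0.1644, 0.1247]
tool_rot: [0.0, 0.867, -0.499, -0.0]
contact_force: [0.5, -0.9, -3.4]
gripper_width: 0.158
```

Run:
```python
from ov import *
print(applied([0,0,.6],[0,0,0])[0]); state()
c=cam('wrist'); save('w13',c)
for y in np.linspace(.527,-.10,9)[1:]:
    print([*row(*tcp_for(y,.125)),-1],end=',')
```

```text
[ 0.50717079 -0.16457692  0.125     ]
t 19.12 pos [ 0.5072 -0.1644  0.1247] yawx -1.0438 z [-0.  0. -1.] F [ 0.46 -0.9  -3.43] T [-0.053  0.097 -0.048] w 0.158 q [ 0.38  0.5  -0.23  2.02  0.18  0.64 -1.01]
[[-0.36, -0.01, -0.0], [0.0, 0.0, 0.45], -1],[[-0.72, -0.05, -0.0], [0.0, 0.0, 0.9], -1],[[-1.07, -0.12, -0.0], [0.0, 0.0, 1.35], -1],[[-1.42, -0.22, -0.0], [0.0, 0.0, 1.8], -1],[[-1.76, -0.34, -0.0], [0.0, 0.0, 2.24], -1],[[-2.09, -0.49, -0.0], [0.0, 0.0, 2.69], -1],[[-2.4, -0.67, -0.0], [0.0, 0.0, 3.14], -1],[[-2.7, -0.87, -0.0], [0.0, 0.0, 3.59], -1],
```

View pics/w13.png

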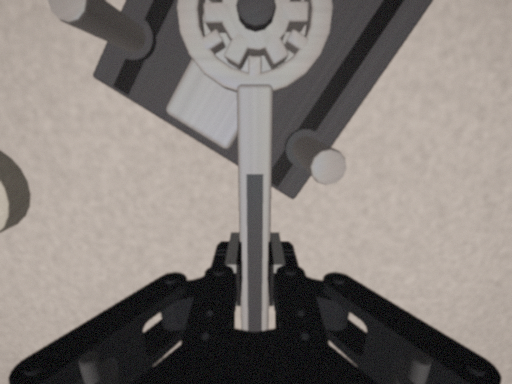

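Emit:
apply_moves(moves=[[[-0.36,-0.01,0],[0,0,0.45],-1],[[-0.72,-0.05,0],[0,0,0.9],-1],[[-1.07,-0.12,0],[0,0,1.35],-1],[[-1.42,-0.22,0],[0,0,1.8],-1],[[-1.76,-0.34,0],[0,0,2.24],-1],[[-2.09,-0.49,0],[0,0,2.69],-1],[[-2.4,-0.67,0],[0,0,3.14],-1],[[-2.7,-0.87,0],[0,0,3.59],-1],[[-2.7,-0.87,0],[0,0,3.59],-1]])

```text
t: 20.3
eef_pos: [0.4916, -0.095, 0.1249]
tool_rot: [-0.001, -0.671, 0.741, 0.0]
contact_force: [-1.9, -0.6, -2.1]
gripper_width: 0.156
```

```bash
cat >> m.py <<'E'
def tau():
    """moment about nut axis from wrist reading"""
    o=get_obs(); F=np.array(o['contact_force']); p=np.array(o['eef_pos'])[:2]-NUT; M=np.array(o['torque'])
    Rm=qmat(o['tool_rot']); print('F tool',(F@Rm).round(2),'Mz',M[2].round(3),'tau nut',(p[0]*F[1]-p[1]*F[0]+M[2]).round(3))
E
python3 - <<'E'
from ov import *
print(applied([-2.7,-.87,0],[0,0,3.59])[0]); state(); tau()
for y in (-.13,-.16,-.19,-.22,-.25,-.28,-.31,-.34,-.37):
    print([*row(*tcp_for(y,.125)),-1],end=',')
E
```

```text
[ 0.49203208 -0.09529393  0.125     ]
t 20.3 pos [ 0.4916 -0.095   0.1249] yawx -1.6693 z [-0.001 -0.    -1.   ] F [-1.9  -0.61 -2.12] T [-0.156  0.521 -0.03 ] w 0.156 q [ 0.13  0.45 -0.07  2.1   0.06  0.59 -1.66]
F tool [0.8  1.83 2.12] Mz -0.03 tau nut 0.063
[[-0.14, 0.0, -0.0], [0.0, 0.0, 0.17], -1],[[-0.27, -0.01, -0.0], [0.0, 0.0, 0.35], -1],[[-0.41, -0.02, -0.0], [0.0, 0.0, 0.52], -1],[[-0.55, -0.03, -0.0], [0.0, 0.0, 0.69], -1],[[-0.69, -0.05, -0.0], [0.0, 0.0, 0.86], -1],[[-0.82, -0.07, -0.0], [0.0, 0.0, 1.03], -1],[[-0.96, -0.1, -0.0], [0.0, 0.0, 1.2], -1],[[-1.09, -0.13, -0.0], [0.0, 0.0, 1.38], -1],[[-1.23, -0.16, -0.0], [0.0, 0.0, 1.55], -1],
```

Emit:
apply_moves(moves=[[[-0.14,0,0],[0,0,0.17],-1],[[-0.27,-0.01,0],[0,0,0.35],-1],[[-0.41,-0.02,0],[0,0,0.52],-1],[[-0.55,-0.03,0],[0,0,0.69],-1],[[-0.55,-0.03,0],[0,0,0.69],-1]])

```text
t: 20.92
eef_pos: [0.4939, -0.0813, 0.1248]
tool_rot: [-0.0, -0.625, 0.781, 0.0]
contact_force: [-4.8, 1.3, -2.4]
gripper_width: 0.156
```

Run:
```python
from ov import *
print(applied([-.55,-.03,0],[0,0,.69])[0]); state(); tau(); c=cam('wrist'); save('w14',c); tau()
a=cv2.cvtColor(c['color'],cv2.COLOR_RGB2BGR)[0:80,200:305]
a=cv2.resize(a,None,fx=7,fy=7,interpolation=cv2.INTER_CUBIC)
a=np.clip((a.astype(float)-60)*1.6,0,255).astype(np.uint8); cv2.imwrite('pics/w14big.png',a)
for y in (-.24,-.26,-.28,-.30,-.32,-.34):
    print([*row(*tcp_for(y,.125)),-1],end=',')
```

```text
[ 0.49414738 -0.08168693  0.125     ]
t 20.93 pos [ 0.4939 -0.0813  0.1248] yawx -1.7911 z [-0.001  0.    -1.   ] F [-4.82  1.34 -2.39] T [0.038 1.104 0.061] w 0.156 q [ 0.07  0.45 -0.04  2.1   0.04  0.58 -1.79]
F tool [-0.25  5.    2.4 ] Mz 0.061 tau nut 0.032
F tool [1.26 4.72 2.26] Mz 0.083 tau nut 0.229
[[-0.09, -0.0, -0.0], [0.0, 0.0, 0.11], -1],[[-0.18, -0.0, -0.0], [0.0, 0.0, 0.23], -1],[[-0.28, -0.01, -0.0], [0.0, 0.0, 0.34], -1],[[-0.37, -0.01, -0.0], [0.0, 0.0, 0.46], -1],[[-0.46, -0.02, -0.0], [0.0, 0.0, 0.57], -1],[[-0.55, -0.03, -0.0], [0.0, 0.0, 0.69], -1],
```

View pics/w14big.png

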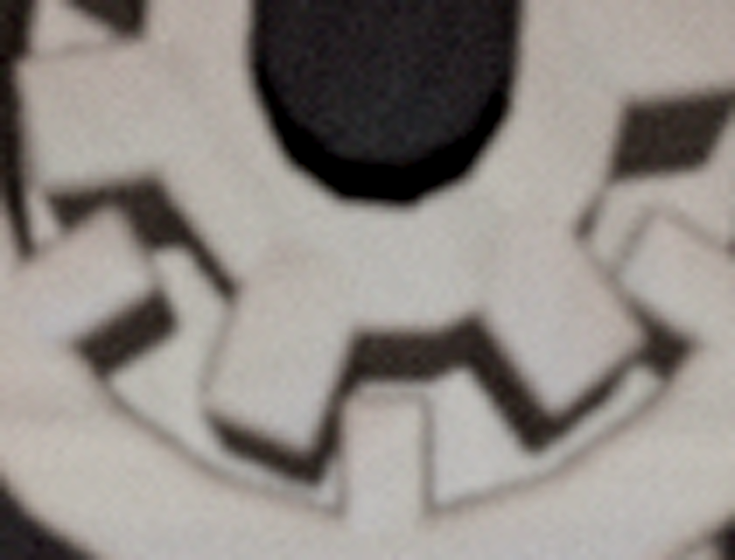

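Emit:
apply_moves(moves=[[[-0.09,0.02,0],[0,0,0.11],-1],[[-0.18,0.02,0],[0,0,0.23],-1],[[-0.28,0.02,0],[0,0,0.34],-1],[[-0.28,0.02,0],[0,0,0.34],-1]])

```text
t: 21.48
eef_pos: [0.4955, -0.0745, 0.1249]
tool_rot: [0.0, -0.602, 0.799, -0.0]
contact_force: [-3.4, -0.9, -2.5]
gripper_width: 0.156
```

Run:
```python
from ov import *
print(applied([-.28,.02,0],[0,0,.34])[0]); state(); tau(); c=cam('wrist'); save('w15',c); tau()
for d in (.02,.04,.06,.08): print(d,row(*tcp_for(-.28-d,.125),base=tcp_for(-.28,.125)))
```

```text
[ 0.49518815 -0.0747467   0.125     ]
t 21.48 pos [ 0.4955 -0.0745  0.1249] yawx -1.8505 z [ 0. -0. -1.] F [-3.36 -0.88 -2.45] T [-0.033  0.866  0.044] w 0.156 q [ 0.05  0.45 -0.03  2.1   0.02  0.58 -1.85]
F tool [1.78 2.99 2.45] Mz 0.044 tau nut 0.251
F tool [1.47 3.78 2.94] Mz 0.015 tau nut 0.187
0.02 ([-0.09, -0.0, 0.0], [0.0, 0.0, 0.11])
0.04 ([-0.18, -0.0, 0.0], [0.0, 0.0, 0.23])
0.06 ([-0.28, -0.01, 0.0], [0.0, 0.0, 0.34])
0.08 ([-0.37, -0.01, 0.0], [0.0, 0.0, 0.46])
```

Emit:
apply_moves(moves=[[[-0.09,0,0],[0,0,0.11],-1],[[-0.14,0,0],[0,0,0.17],-1],[[-0.14,0,0],[0,0,0.17],-1]])

```text
t: 21.9
eef_pos: [0.4964, -0.0712, 0.125]
tool_rot: [0.0, -0.59, 0.808, -0.0]
contact_force: [-2.0, -0.4, -2.8]
gripper_width: 0.16
```

Run:
```python
from ov import *
print(applied([-.14,0,0],[0,0,.17])[0]); state(); tau()
```

```text
[ 0.49615371 -0.07138252  0.125     ]
t 21.9 pos [ 0.4964 -0.0712  0.125 ] yawx -1.88 z [ 0. -0. -1.] F [-2.04 -0.44 -2.82] T [-0.178  0.709  0.044] w 0.16 q [ 0.04  0.45 -0.02  2.1   0.02  0.58 -1.88]
F tool [1.04 1.81 2.82] Mz 0.044 tau nut 0.165
```

Emit:
apply_moves(moves=[[[-0.09,0,0],[0,0,0.11],-1],[[-0.14,0,0],[0,0,0.17],-1],[[-0.14,0,0],[0,0,0.17],-1]])

```text
t: 22.28
eef_pos: [0.4976, -0.0679, 0.125]
tool_rot: [0.0, -0.578, 0.816, -0.0]
contact_force: [-2.7, -1.1, -2.8]
gripper_width: 0.158
```

Run:
```python
from ov import *
print(applied([-.14,0,0],[0,0,.17])[0]); state(); tau()
```

```text
[ 0.49721865 -0.06804847  0.125     ]
t 22.27 pos [ 0.4976 -0.0679  0.125 ] yawx -1.9098 z [ 0. -0. -1.] F [-2.72 -1.08 -2.83] T [-0.16   0.613  0.014] w 0.158 q [ 0.02  0.45 -0.01  2.1   0.01  0.58 -1.91]
F tool [1.92 2.2  2.82] Mz 0.014 tau nut 0.237
```

Emit:
apply_moves(moves=[[[-0.05,0,0],[0,0,0.06],-1],[[-0.09,0,0],[0,0,0.11],-1],[[-0.09,0,0],[0,0,0.11],-1]])

```text
t: 22.65
eef_pos: [0.4982, -0.0659, 0.125]
tool_rot: [0.0, -0.57, 0.822, -0.0]
contact_force: [-1.5, -2.2, -4.7]
gripper_width: 0.158
```

Run:
```python
from ov import *
print(applied([-.09,0,0],[0,0,.11])[0]); state(); tau()
```

```text
[ 0.49796654 -0.06592641  0.125     ]
t 22.65 pos [ 0.4982 -0.0659  0.125 ] yawx -1.9288 z [ 0. -0. -1.] F [-1.47 -2.2  -4.72] T [-0.393  0.471  0.076] w 0.158 q [ 0.01  0.46 -0.01  2.1   0.01  0.58 -1.93]
F tool [2.57 0.61 4.72] Mz 0.076 tau nut 0.374
```

Emit:
apply_moves(moves=[[[-0.05,0,0],[0,0,0.06],-1],[[-0.05,0,0],[0,0,0.06],-1]])

```text
t: 22.9
eef_pos: [0.4986, -0.0649, 0.1249]
tool_rot: [-0.0, -0.566, 0.825, -0.0]
contact_force: [-1.9, -3.3, -2.9]
gripper_width: 0.157
```

Run:
```python
from ov import *
print(applied([-.05,0,0],[0,0,.06])[0]); state(); tau(); c=cam('wrist'); save('w16',c);tau(); c=cam('top'); save('t16',c); tau()
```

```text
[ 0.49840459 -0.06475567  0.125     ]
t 22.9 pos [ 0.4986 -0.0649  0.1249] yawx -1.9395 z [ 0. -0. -1.] F [-1.88 -3.33 -2.88] T [-0.721  0.422  0.102] w 0.157 q [ 0.01  0.46 -0.01  2.1   0.01  0.58 -1.94]
F tool [3.78 0.56 2.88] Mz 0.102 tau nut 0.539
F tool [ 4.14 -0.26  3.62] Mz 0.149 tau nut 0.628
F tool [4.   0.83 3.07] Mz 0.131 tau nut 0.594
```

Emit:
apply_moves(moves=[[[-0.04,0,0],[0,0,0.05],-1],[[-0.07,0,0],[0,0,0.08],-1],[[-0.07,0,0],[0,0,0.08],-1]])

```text
t: 23.38
eef_pos: [0.4991, -0.0636, 0.1249]
tool_rot: [-0.0, -0.56, 0.829, -0.0]
contact_force: [-1.8, -5.1, -4.5]
gripper_width: 0.157
```

Run:
```python
from ov import *
print(applied([-.07,0,0],[0,0,.08])[0]); state(); tau(); c=cam('wrist'); save('w17',c);tau(); 
a=cv2.cvtColor(c['color'],cv2.COLOR_RGB2BGR)[0:80,200:305]
a=cv2.resize(a,None,fx=7,fy=7,interpolation=cv2.INTER_CUBIC)
a=np.clip((a.astype(float)-60)*1.6,0,255).astype(np.uint8); cv2.imwrite('pics/w17big.png',a)
```

```text
[ 0.49903499 -0.06312316  0.125     ]
t 23.38 pos [ 0.4991 -0.0636  0.1249] yawx -1.9536 z [-0.    -0.001 -1.   ] F [-1.83 -5.08 -4.52] T [-1.113  0.47   0.235] w 0.157 q [ 0.    0.46 -0.    2.1   0.    0.58 -1.95]
F tool [ 5.39 -0.19  4.53] Mz 0.235 tau nut 0.858
F tool [ 5.92 -1.03  2.69] Mz 0.316 tau nut 1.001
```

View pics/w17big.png

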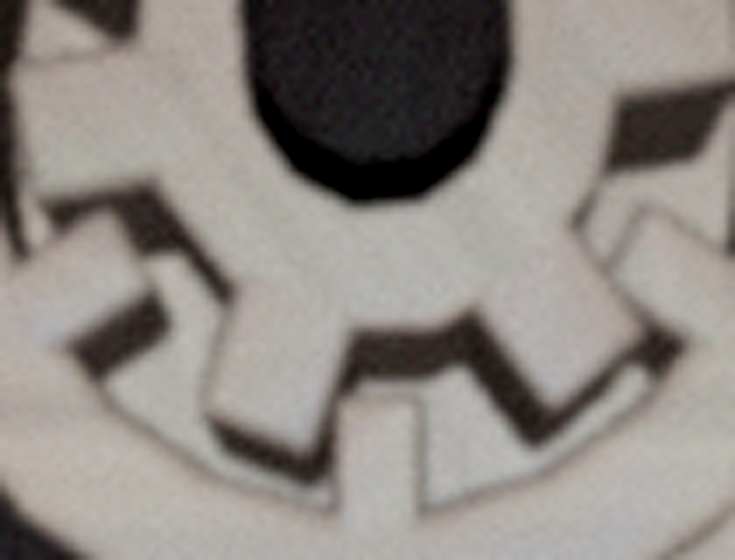

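Emit:
apply_moves(moves=[[[0,0,0],[0,0,0],-1],[[0,0,0],[0,0,0],-1],[[0,0,0],[0,0,0],-1],[[0,0,0],[0,0,0],-1],[[0,0,0],[0,0,0],-1]])

```text
t: 24.05
eef_pos: [0.4991, -0.0636, 0.1249]
tool_rot: [-0.0, -0.56, 0.829, -0.0]
contact_force: [-0.9, -4.8, -3.5]
gripper_width: 0.162
```

Run:
```python
from ov import *
state(); tau(); read_camera('top');tau()
```

```text
t 24.05 pos [ 0.4991 -0.0636  0.1249] yawx -1.9536 z [ 0.    -0.001 -1.   ] F [-0.9  -4.83 -3.47] T [-1.159  0.464  0.322] w 0.162 q [ 0.    0.46 -0.    2.1   0.    0.58 -1.95]
F tool [ 4.81 -0.97  3.47] Mz 0.322 tau nut 0.879
F tool [ 5.77 -0.88  3.35] Mz 0.272 tau nut 0.939
```

Run:
```python
from m import *
p,Rm=load(); print(np.arctan2(Rm[1,0],Rm[0,0])+np.pi/2)
for y in (-.36,-.30,-.235): print(row(*tcp_for(y,.125)))
print(row(*tcp_for(-.235,.175)))
```

```text
-0.38247472967389395
([0.12, -0.04, -0.0], [0.0, 0.0, -0.13])
([0.4, -0.05, -0.0], [0.0, 0.0, -0.47])
([0.69, -0.09, -0.0], [0.0, 0.0, -0.84])
([0.69, -0.09, -2.0], [0.0, 0.0, -0.84])
```

Emit:
apply_moves(moves=[[[0.12,-0.02,0],[0,0,-0.13],-1],[[0.4,-0.04,0],[0,0,-0.47],-1],[[0.69,-0.07,0],[0,0,-0.84],-1],[[0.69,-0.07,0],[0,0,-0.84],-1],[[0.69,-0.07,-0.2],[0,0,-0.84],-1],[[0.69,-0.07,-0.5],[0,0,-0.84],-1],[[0.69,-0.07,-0.9],[0,0,-0.84],-1],[[0.69,-0.07,-1.4],[0,0,-0.84],-1],[[0.69,-0.07,-2.0],[0,0,-0.84],-1],[[0.69,-0.07,-3.0],[0,0,-0.84],-1],[[0.69,-0.07,-3.0],[0,0,-0.84],-1],[[0.69,-0.07,-3.0],[0,0,-0.84],-1]])

```text
t: 25.6
eef_pos: [0.494, -0.0796, 0.1997]
tool_rot: [-0.0, -0.619, 0.785, 0.0]
contact_force: [0.6, -0.1, -3.3]
gripper_width: 0.157
```

Run:
```python
from ov import *
print(applied([.69,-.07,-3.0],[0,0,-.84])[0]); state()
c=cam('wrist'); save('w18',c)
a=cv2.cvtColor(c['color'],cv2.COLOR_RGB2BGR)[0:120,180:330]
cv2.imwrite('pics/w18z.png',cv2.resize(a,None,fx=5,fy=5,interpolation=cv2.INTER_CUBIC))
# back to the mat at original grasp
print(row([.4701,.2521,.2],down(-1.339)),row([.4701,.2521,.0805],down(-1.339)))
```

```text
[ 0.49422054 -0.07977987  0.2       ]
t 25.6 pos [ 0.494  -0.0796  0.1997] yawx -1.8066 z [-0. -0. -1.] F [ 0.61 -0.13 -3.34] T [-0.011  0.166  0.019] w 0.157 q [ 0.07  0.33 -0.04  2.06  0.02  0.75 -1.79]
([-12.68, 4.04, -0.0], [0.0, 0.0, -2.68]) ([-12.68, 4.04, 4.78], [0.0, 0.0, -2.68])
```

View pics/w18z.png

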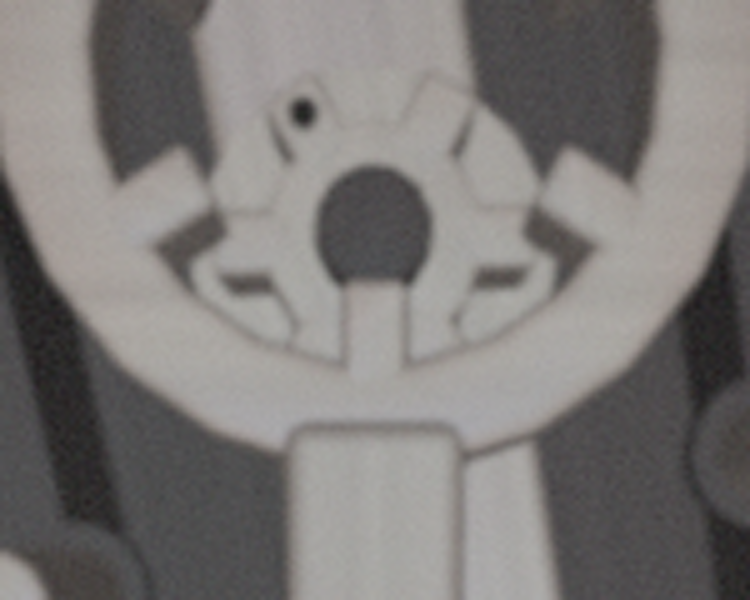

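View pics/w18.png

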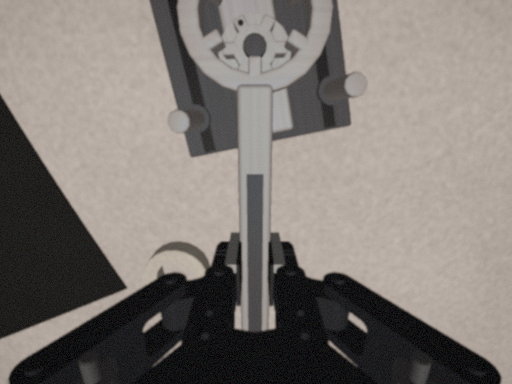

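Emit:
apply_moves(moves=[[[-12.7,4.0,0],[0,0,-2.68],-1],[[-12.7,4.0,0],[0,0,-2.68],-1],[[-12.7,4.0,0],[0,0,-2.68],-1],[[-12.7,4.0,0],[0,0,-2.68],-1],[[-12.7,4.0,0],[0,0,-2.68],-1],[[-12.7,4.0,0],[0,0,-2.68],-1],[[-12.7,4.0,0],[0,0,-2.68],-1],[[-12.7,4.0,0],[0,0,-2.68],-1],[[-12.7,4.0,0],[0,0,-2.68],-1],[[-12.7,4.0,0],[0,0,-2.68],-1],[[-12.7,4.0,1.0],[0,0,-2.68],-1],[[-12.7,4.0,2.0],[0,0,-2.68],-1],[[-12.7,4.0,3.0],[0,0,-2.68],-1],[[-12.7,4.0,3.8],[0,0,-2.68],-1],[[-12.7,4.0,4.2],[0,0,-2.68],-1],[[-12.7,4.0,4.4],[0,0,-2.68],-1],[[-12.7,4.0,4.4],[0,0,-2.68],-1]])

```text
t: 27.78
eef_pos: [0.4715, 0.2524, 0.0902]
tool_rot: [-0.0, 0.784, -0.621, 0.0]
contact_force: [0.4, 0.2, -3.3]
gripper_width: 0.158
```

Run:
```python
from ov import *
print(applied([-12.7,4.0,4.4],[0,0,-2.68])[0]); state()
c=cam('wrist'); save('w19',c)
```

```text
[0.47118468 0.25229783 0.09      ]
t 27.77 pos [0.4715 0.2524 0.0902] yawx -1.3391 z [ 0.  0. -1.] F [ 0.36  0.19 -3.27] T [ 0.003  0.083 -0.022] w 0.158 q [-0.44  0.56 -0.21  2.03  0.2   0.57 -2.13]
```

View pics/w19.png

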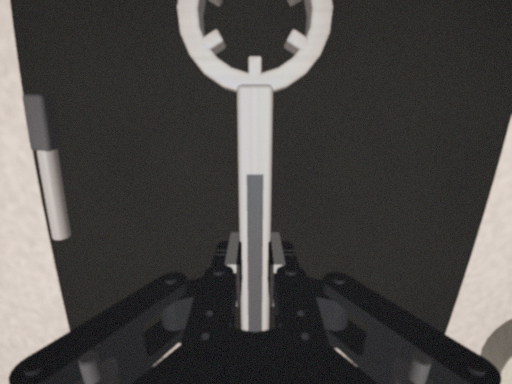

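Emit:
apply_moves(moves=[[[0,0,0.1],[0,0,0],-1],[[0,0,0.2],[0,0,0],-1],[[0,0,0.28],[0,0,0],-1],[[0,0,0.34],[0,0,0],-1],[[0,0,0.38],[0,0,0],-1],[[0,0,0.4],[0,0,0],-1],[[0,0,0.4],[0,0,0],-1]])

```text
t: 28.7
eef_pos: [0.4712, 0.2525, 0.0799]
tool_rot: [-0.0, 0.784, -0.621, 0.0]
contact_force: [-0.5, -0.2, -2.3]
gripper_width: 0.154
```

Run:
```python
from ov import *
print(applied([0,0,.4],[0,0,0])[0]); state()
```

```text
[0.47118468 0.25229783 0.08      ]
t 28.7 pos [0.4712 0.2525 0.0799] yawx -1.3388 z [ 0.  0. -1.] F [-0.53 -0.24 -2.35] T [-0.021  0.106 -0.046] w 0.154 q [-0.45  0.58 -0.2   2.03  0.21  0.55 -2.14]
```

Emit:
apply_moves(moves=[[[0,0,0.02],[0,0,0],-1],[[0,0,0.03],[0,0,0],-1],[[0,0,0.03],[0,0,0],-1]])

```text
t: 29.08
eef_pos: [0.4713, 0.2525, 0.0798]
tool_rot: [-0.0, 0.784, -0.621, 0.0]
contact_force: [-2.8, -1.4, 5.7]
gripper_width: 0.157
```

Run:
```python
from ov import *
print(applied([0,0,.03],[0,0,0])[0]); state()
```

```text
[0.47118468 0.25229783 0.07925   ]
t 29.07 pos [0.4713 0.2525 0.0798] yawx -1.3389 z [ 0. -0. -1.] F [-2.84 -1.41  5.75] T [-0.268  0.546 -0.002] w 0.157 q [-0.45  0.58 -0.2   2.03  0.21  0.55 -2.14]
```

Emit:
apply_moves(moves=[[[0,0,0],[0,0,0],0],[[0,0,0],[0,0,0],0.5],[[0,0,0],[0,0,0],0.5],[[0,0,0],[0,0,0],0.5],[[0,0,0],[0,0,0],0.5],[[0,0,-0.5],[0,0,0],0.5],[[0,0,-1.5],[0,0,0],0.5],[[0,0,-3.0],[0,0,0],0.5],[[0,0,-5.0],[0,0,0],0.5],[[0,0,-6.0],[0,0,0],0.5],[[0,0,-6.0],[0,0,0],0.5]])

```text
t: 30.45
eef_pos: [0.4723, 0.2531, 0.2321]
tool_rot: [-0.002, 0.784, -0.621, 0.001]
contact_force: [-0.1, 0.6, 0.0]
gripper_width: 0.748
```

Run:
```python
from ov import *
print(applied([0,0,-6],[0,0,0])[0]); state()
c=cam('wrist'); save('w20',c); t=cam('top'); save('t20',t); s=cam('side'); save('s20',s)
a=back(c,[71,249],.017)[0]
for d in silhouettes('wrist','spanner')[:1]: print(np.argwhere(d['mask']).min(0),np.argwhere(d['mask']).max(0))
A=cv2.imread('pics/t20.png'); B=cv2.imread('pics/s20.png'); cv2.imwrite('pics/ts20.png',np.vstack([cv2.resize(A[90:250,100:430],None,fx=1.8,fy=1.8),cv2.resize(B[110:270,170:500],None,fx=1.8,fy=1.8)]))
```

```text
[0.47118468 0.25229783 0.22925   ]
t 30.45 pos [0.4723 0.2531 0.2321] yawx -1.3391 z [ 0.005  0.003 -1.   ] F [-0.12  0.61  0.05] T [-0.026 -0.068  0.002] w 0.748 q [-0.39  0.35 -0.26  1.95  0.12  0.86 -2.06]
[ 30 220] [256 290]
```

View pics/w20.png

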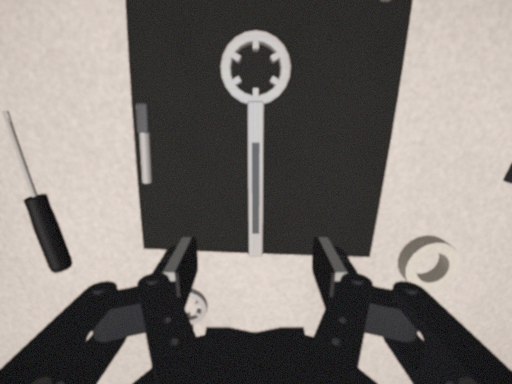

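View pics/ts20.png

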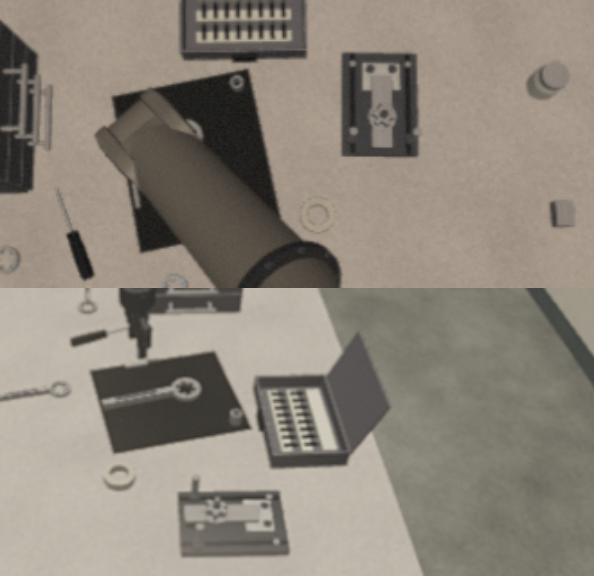

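Run:
```python
from m import *
print(row([.575,-.105,.22],down(-1.6016)))
```

```text
([14.86, -0.76, 0.37], [0.0, 0.0, 1.51])
```

Emit:
apply_moves(moves=[[[14.9,-0.8,0.37],[0,0,1.51],0.5],[[14.9,-0.8,0.37],[0,0,1.51],0.5],[[14.9,-0.8,0.37],[0,0,1.51],0.5],[[14.9,-0.8,0.37],[0,0,1.51],0.5],[[14.9,-0.8,0.37],[0,0,1.51],0.5],[[14.9,-0.8,0.37],[0,0,1.51],0.5],[[14.9,-0.8,0.37],[0,0,1.51],0.5],[[14.9,-0.8,0.37],[0,0,1.51],0.5],[[14.9,-0.8,0.37],[0,0,1.51],0.5],[[14.9,-0.8,0.37],[0,0,1.51],0.5],[[14.9,-0.8,0.37],[0,0,1.51],0.5],[[14.9,-0.8,0.37],[0,0,1.51],0.5]])

```text
t: 32.15
eef_pos: [0.5764, -0.1052, 0.22]
tool_rot: [0.0, -0.696, 0.718, -0.0]
contact_force: [0.6, 0.7, -0.0]
gripper_width: 0.75
```

Run:
```python
from ov import *
print(applied([14.9,-.8,.37],[0,0,1.51])[0]); state()
c=cam('wrist'); save('w21',c)
overlay(c,'w21o',(.6064,-.1067,.32-.033),crop=(110,220,180,330),f=5)
t=cam('top'); save('t21',t)
for n,c in (('top',t),):
    for d in silhouettes(n,'spanner')[:3]: print(d['conf'],back(c,np.argwhere(d['mask']).mean(0),.017))
```

```text
[ 0.57625315 -0.10563634  0.22      ]
t 32.15 pos [ 0.5764 -0.1052  0.22  ] yawx -1.6018 z [ 0. -0. -1.] F [ 0.59  0.75 -0.02] T [-0.019  0.039 -0.024] w 0.75 q [ 0.13  0.43 -0.07  1.85  0.04  0.87 -1.56]
0.75 [[0.3529653  0.66884046 0.017     ]]
0.71 [[0.52148642 0.26213722 0.017     ]]
0.58 [[0.23742558 0.28914282 0.017     ]]
```

View pics/w21o.png

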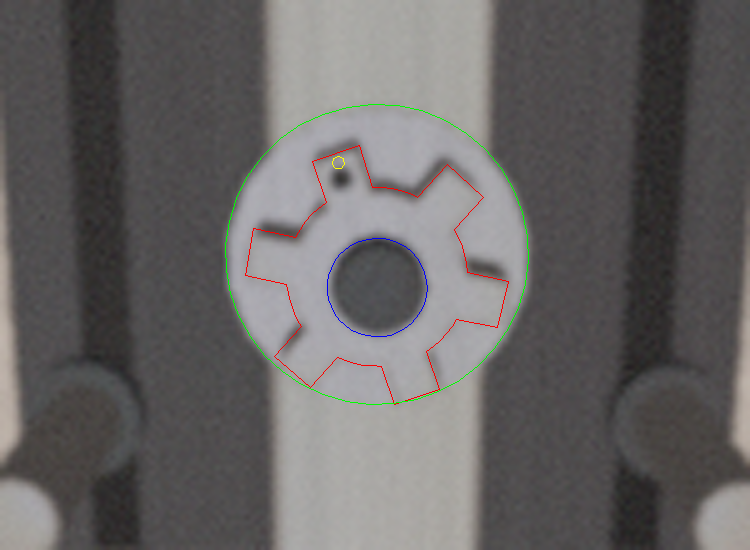

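View pics/t21.png

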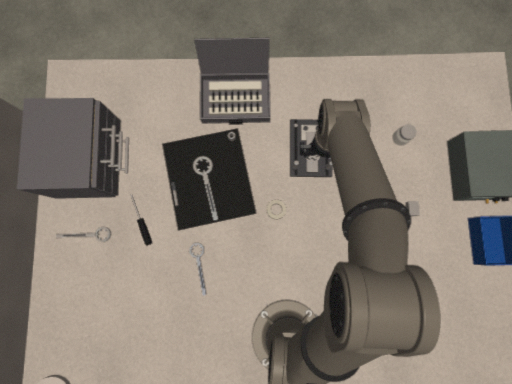

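Run:
```python
from station import *
print(hand_in())
```

```text
the job is handed in; nothing more can be done
None
```

I tightened the nut to its stop, laid the spanner back on the mat and handed the job in at about 32 s. `hand_in()` gives no verdict, so these are my own checks.

- **Fitting:** I gripped the spanner 115 mm from the ring centre and lowered it over the nut twice without contact forces. Its underside was about 1 mm above the nut's.
- **Tightening:** It took two swings with one lift-off between them. The nut stopped hard at a handle angle of about -0.35 rad from the fixture's -x direction.
- **Steady pull:** I held 0.86 to 1.0 N m on the nut for over 0.6 s. That was about 5 to 6 N on the handle plus some wrist moment, not 8 N of pure pull. I cannot read the spanner–nut contact force directly. From the torque I estimate about 45 N, above the 25 N needed and well below the 120 N limit.
- **Final nut angle:** In the last wrist picture a nut model drawn at 0.32 rad fits the lobe outlines. That puts the mark about 6.3 mm off in y, below the 7.8 mm limit.
- **Final spanner position:** It lies flat and released on the mat, ring centre roughly 50 mm from the mat's centre. The arm is clear of everything, and the bystanders I could see look unmoved; the arm hides part of the last top view.

One check disagreed. The punch mark, stud and pillar tops showed a few percent smaller or closer in than the models drawn with the calibration. I therefore aligned the spanner to the nut using the lobe and lug edges seen together in the same picture.

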